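Pack the citrus gift tray

TASK

Pack the citrus gift tray: set the orange in the middle of the large round seat, one mandarin in the middle of each small round seat, and the lemon lying along the middle of the long seat. Set each fruit down without dropping it, and leave the look-alikes that are not citrus, the persimmon and the pear, where they lie.

Things in the scene. Friction and masses are not known exactly. Their poses are not given: they have to be found in the camera images.
- mandarin_a_mid (a point): One mandarin: small orange-coloured squat round fruit, 54 diameter x 46 high, widest at half height, on a flat foot, with a tiny green stem button on top; about 80 g. The point is its centre, half-way up (23 above its underside); z up. The two mandarins are alike. (Sizes in mm.)
- mandarin_b_mid (a point): Another mandarin: small orange-coloured squat round fruit, 54 diameter x 46 high, widest at half height, on a flat foot, with a tiny green stem button on top; about 80 g. The point is its centre, half-way up (23 above its underside); z up. The two mandarins are alike. (Sizes in mm.)
- orange_mid (a point): The orange: the largest fruit, round, 68 diameter x 66 high, same colour as the mandarins, flat foot, tiny green stem button on top; about 170 g. The point is its centre (33 above its underside); z up. All six fruits lie on a thin rubber mat, its top 3 above the work surface, at least 95 apart centre to centre. (Sizes in mm.)
- lemon_mid (a point): The lemon: yellow, lying on its side on a small flat so that it does not roll, 76 long with a pointed nub at both ends, 46 across at the middle; about 110 g. The point is its centre (23.5 above its underside); x lies along its length, z up. Grasp it across its middle. (Sizes in mm.)
- persimmon_mid (a point): The persimmon, a look-alike to be left alone: orange-coloured, squat, 62 diameter x 48 high, with a large green four-leaved star (some 48 across) on top. The point is its centre (24 above its underside). (Sizes in mm.)
- pear_mid (a point): The pear, a look-alike to be left alone: the same yellow as the lemon, lying on its side, 81 long without its thin brown stem, 56 across the belly and tapering to a neck. The point is on its axis, half-way along the fruit and 28.5 above its underside; x points from belly to stem. (Sizes in mm.)
- seat_large_mid (a point): The large round seat: shallow grey moulded-pulp dish fixed in the gift tray, outside diameter 86, for the orange. The point is the centre of its flat floor, on which the fruit stands; its rim, 4 thick, rises 4 above this floor; z up. The floor is 12 above the work surface. The tray: fixed, square, plywood, 220 x 220, walls 6 thick and 20 high above the work surface. (Sizes in mm.)
- seat_small_a_mid (a point): A small round seat: shallow grey moulded-pulp dish fixed in the gift tray, outside diameter 68, one of two alike, for a mandarin. The point is the centre of its flat floor, on which the fruit stands; its rim, 4 thick, rises 4 above this floor; z up. The floor is 12 above the work surface. (Sizes in mm.)
- seat_small_b_mid (a point): The other small round seat: shallow grey moulded-pulp dish fixed in the gift tray, outside diameter 68, one of two alike, for a mandarin. The point is the centre of its flat floor, on which the fruit stands; its rim, 4 thick, rises 4 above this floor; z up. The floor is 12 above the work surface. (Sizes in mm.)
- seat_long_mid (a point): The long seat: shallow grey rectangular moulded-pulp dish fixed in the gift tray, 96 x 62 outside, for the lemon. The point is the centre of its flat floor; x lies along its length, z up; its rim, 4 thick, rises 4 above this floor. The floor is 12 above the work surface. The four seats stand 100 apart in a square, places shuffled. (Sizes in mm.)
There are look-alikes about, which are no part of the job. Leave any pink look-alike of the part that bears mandarin_a_mid alone.

How it is judged:
By the outcome, as a careful person would: the job done as asked, in the order asked, and still so for the second after the job is handed in, with the robot touching nothing.
It also fails if it takes over 96 s, if anything falls off the work surface, if the arm or the gripper's body presses on something with over 40 N, if the wrist force passes 120 N, or if a joint passes its speed limit or range.

ROBOT

A 6-joint arm with a two-finger parallel gripper is mounted at the origin on the work surface. World frame = base frame: x ahead of the robot, y to its left, z up, the work surface at z = 0. Lengths are in m, angles in degrees, forces in N, time in s.
With the tool pointing down it reaches from about 0.3 to 0.75 m from the base axis. Payload 8.5 kg.
Tool frame: the origin (TCP) lies at the very end of the fingers, on their centre line; the grasp point (between the pads) lies 19 mm behind it; z points along the fingers, y is the direction in which the jaws open and shut (so a half turn about z gives the same grasp; the last joint's range is limited). The gripper opens to 85 mm and grips with 20 to 120 N. Pads are 22 mm wide; open, the fingers measure 114 mm over their backs; the gripper's body (76 mm by 85 mm) begins 54 mm behind the grasp point. The pads swing forward as they close: fully open they stand 13 mm farther back than shut.
Start: joints at [59.513, 21.807, 74.336, -0, 83.858, -12.336], TCP at [0.171, 0.523, 0.231] pointing down, gripper open.
Joint ranges: [-178.18, 178.18], [-50.72, 133.34], [12.68, 142.11], [-81.47, 261.47], [9.98, 163.14], [-165.26, 165.26]. Speed limits (degrees/s): [136.94, 136.94, 180, 180, 180, 180].

INTERFACE

Orientations are given as a 3x3 rotation matrix whose columns are the frame's x, y, z axes.
In Python, from plant import robot gives the robot as it stands.
- The arm moves only by the shell command python3 -m pendant 'ROWS' [FORCE]. ROWS is JSON, a list of rows, each an object with "linear": the shift along the world's x, y, z in m, a list of three; "twist": the turn, a rotation vector about the world's x, y, z in rad, a list of three; "fingers": the closure, from 0 (fully open) to 1 (shut). In form: [{"linear": [x, y, z], "twist": [ax, ay, az], "fingers": fingers}, ...]. A call has 1 to 8 rows; each row is the pose to reach, as a shift and turn from the pose commanded when the call began; what a row does not reach only later rows make up. A row lasts 1/12 s, in which the tool goes at most 41.7 mm and 7.16 degrees, less where a joint would pass 70% of its speed; a pose out of reach is approached as far as the arm can. A call with a gripper value outside its range is refused whole. The fingers move at their own pace and stop on an object; FORCE is the grip in N (left out, the last holds). Time passes only in rows, so rows that repeat a pose let the fingers close. It gives the time, the measured TCP pose, the force and the opening at its end, in the units of the state.
- robot.get_state(): the state, without advancing time (a new reading comes with each control period).
- robot.capture(name): name is "scene" or "side" or "wrist"; returns a dict with "pixels" (420x560x3 uint8, red, green, blue), "fx", "fy", "cx", "cy" (pixels), "rvec" (rotation vector, rad) and "tvec" (3), from world to camera coordinates, as OpenCV has them. Camera axes: x right, y down, z forward; pixel columns grow to the right and rows downward; lengths in m; the calibration is good to about 2 mm. The wrist camera is an equidistant fisheye: a pixel r from the principal point sees the ray r / f radians off the axis. A picture is of the moment at which its call begins. There is no depth.
- robot.close_job(): hands the job in, once; it reports no verdict.
Trained networks look in a picture, given as the dict that the camera call returned (one of the last four; its "shot" number tells which), for a name from the list of things; names that differ only in an ending like _2 or _b are one class to them, and where a whole thing is asked for, a point or a joint stands for the part that bears it (a point fixed in the world has none). Each returns a list of dicts, best first, with "conf" (0 to 1); they miss things now and then, are a little off and sometimes report something else, mostly with a low value. They report only what shows in the picture. A call takes as long as a camera call. They do not tell look-alikes from the thing itself.
- robot.boxes_of(picture, name): "box" ([left, top, width, height] in pixels, round what is visible of it).
- robot.cut_out(picture, name): "pixels" (420x560 bool, what is visible of it) and "box" ([left, top, width, height] in pixels, round what is visible of it).
- robot.tip_of(picture, name): "xy" ([column, row] in pixels: a listed point, or the origin of a listed thing).
The state is a dict: "clock": time; "qpos": joint angles; "qvel": joint speeds; "tau": joint torques, N m; "tool_pos": TCP position; "tool_rot": TCP orientation; "force": force on the tool from outside, world axes, zero at the start; "torque": the same for the moment, N m; "gripper_width": opening from 0.0 (shut) to 1.0 (fully open).
Only numpy, scipy, OpenCV 4.12 (cv2) and the standard library are available. Lean on these libraries where they do the work, as an engineer would, in place of code of your own. Each camera call takes 0.05 s, during which the arm holds its last target.

## Working session

There is one attempt and no reset: what is moved stays moved. The work goes in short steps, Python scripts to look and compute and a shell command to move; the robot and the scene stay as the last step left them, time stands still between calls to the robot, and variables do not carry over. Pictures are saved under pics/ and viewed, and the job is handed in when it is done.

```bash
ls; mkdir -p pics; python3 - <<'E'
from plant import robot
import cv2,pickle
for n in ["scene","side","wrist"]:
    c=robot.capture(n); pickle.dump(c,open(f"pics/{n}0.pkl","wb"))
    cv2.imwrite(f"pics/{n}0.png",c["pixels"][:,:,::-1])
    print(n,c["fx"],c["cx"],c["cy"],c["rvec"],c["tvec"])
s=robot.get_state();print(s)
E
```

```text
pics
scene 419.43880695075393 271.4411159529972 202.53966119554167 [ 1.26676224  2.11983271 -1.02901286] [ 0.22944873 -0.21858755  1.20641061]
side 402.2972460908265 277.07859608583465 209.32192768805163 [ 2.29464683 -0.76070488  0.27310153] [-0.39775785  0.26273225  0.76845856]
wrist 325.19226210127806 280.3729466197684 204.5691238780973 [-2.32048626 -1.68267613 -0.27441066] [-0.54929938 -0.04238226  0.38013355]
{'clock': 0.15, 'qpos': array([ 5.95136549e+01,  2.18341120e+01,  7.43723671e+01,  2.32896264e-03,
        8.38561614e+01, -1.23348844e+01]), 'qvel': array([-0.05233695, -0.16424434, -0.04499324,  0.01548287, -0.07402564,
        0.12193897]), 'tau': array([ 2.05000419e-03, -4.48619878e+01, -2.31346142e+01, -1.96618548e-04,
        3.77395671e-03, -5.12230088e-05]), 'tool_pos': array([0.17121653, 0.52245028, 0.23084915]), 'tool_rot': array([[-9.50234869e-01,  3.11533861e-01, -5.89485362e-04],
       [ 3.11534299e-01,  9.50234461e-01, -9.21632275e-04],
       [ 2.73029645e-04, -1.05941203e-03, -9.99999402e-01]]), 'force': array([ 0.11954344,  1.44400988, -0.18796638]), 'torque': array([ 0.00778348, -0.00697443,  0.04906795]), 'gripper_width': 0.9943124017186301}
```

View pics/scene0.png

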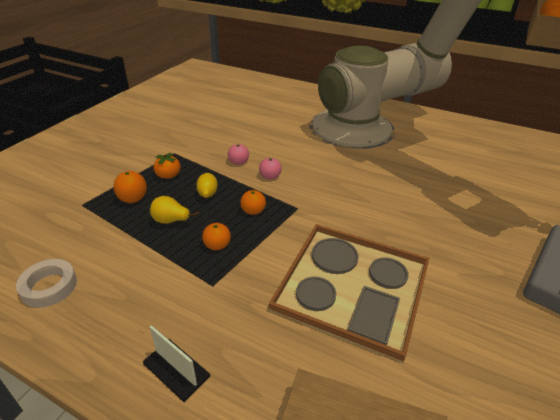

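View pics/side0.png

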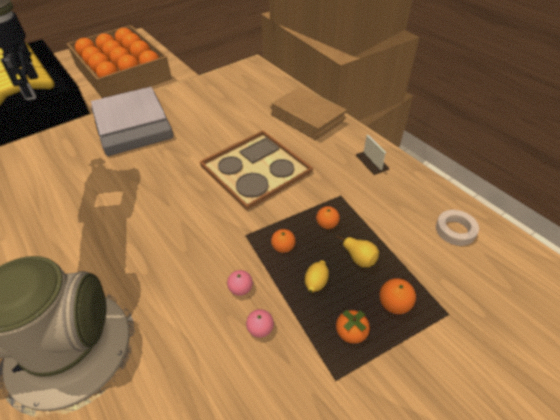

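View pics/wrist0.png

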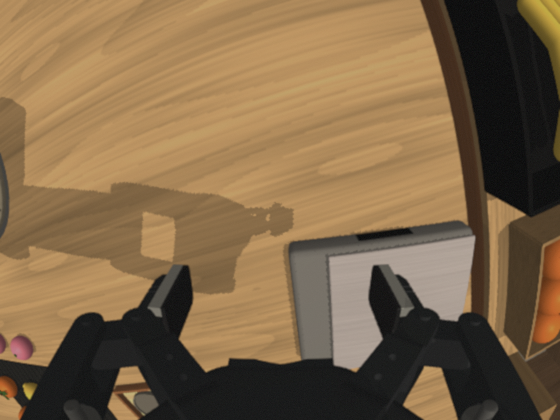

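Scene view: orange at (130,187), persimmon with the star (167,167), lemon (207,185), pear (168,210) with a stem, mandarins (253,203) and (217,237), and pink look-alikes at (238,154) and (270,168). Seats: large (335,255), small (388,272) and (316,294), long (375,315).

```bash
cat > h.py <<'E'
import numpy as np,cv2
from scipy.optimize import least_squares
def P(c):
    R,_=cv2.Rodrigues(np.array(c["rvec"],float)); return R,np.array(c["tvec"],float).ravel()
def proj(c,X):
    R,t=P(c); x=R@X+t; return np.array([c["fx"]*x[0]/x[2]+c["cx"],c["fy"]*x[1]/x[2]+c["cy"]])
def onz(c,uv,z):
    R,t=P(c); d=R.T@np.array([(uv[0]-c["cx"])/c["fx"],(uv[1]-c["cy"])/c["fy"],1]); o=-R.T@t
    return o+d*(z-o[2])/d[2]
def wonz(c,uv,z):
    R,t=P(c); p=np.array([uv[0]-c["cx"],uv[1]-c["cy"]]); r=np.hypot(*p); th=r/c["fx"]
    d=R.T@np.array([*(np.sin(th)*p/max(r,1e-9)),np.cos(th)]); o=-R.T@t
    return o+d*(z-o[2])/d[2]
E
python3 - <<'E'
from plant import robot
from h import *
import cv2
Z=dict(orange_mid=.036,mandarin_a_mid=.026,lemon_mid=.0265,persimmon_mid=.027,pear_mid=.0315,seat_large_mid=.012,seat_small_a_mid=.012,seat_long_mid=.012)
for n in ["scene","side"]:
    c=robot.capture(n)
    for k,z in Z.items():
        print(n,k)
        for d in robot.cut_out(c,k):
            if d["conf"]<.3: continue
            m=d["pixels"]; v,u=np.nonzero(m); ct=(u.mean(),v.mean())
            print("  cut %.2f"%d["conf"],np.round(ct,1),d["box"],np.round(onz(c,ct,z),4)[:2])
        for d in robot.tip_of(c,k):
            if d["conf"]<.3: continue
            print("  tip %.2f"%d["conf"],np.round(d["xy"],1),np.round(onz(c,d["xy"],z),4)[:2])
E
```

```text
scene orange_mid
  cut 0.94 [129.4 186.3] [114.3, 169.4, 34.2, 34.6] [ 0.5633 -0.3068]
  cut 0.48 [334.3 255.6] [313.5, 241.0, 47.3, 32.5] [0.5482 0.1568]
  tip 0.74 [131.2 184.6] [ 0.5567 -0.3078]
scene mandarin_a_mid
  cut 0.87 [252.6 201.7] [237.8, 190.4, 30.2, 24.7] [ 0.4717 -0.0544]
  cut 0.86 [270.  167.6] [260.0, 159.1, 21.5, 19.7] [ 0.3389 -0.0841]
  cut 0.80 [237.4 153.8] [230.3, 145.5, 15.6, 16.5] [ 0.3228 -0.1835]
  tip 0.92 [251.  202.2] [ 0.4748 -0.0566]
  tip 0.79 [269.4 165.6] [ 0.3318 -0.0895]
  tip 0.73 [241. 156.] [ 0.3274 -0.1704]
scene lemon_mid
  cut 0.70 [206.3 184.6] [198.5, 172.7, 19.0, 24.1] [ 0.4678 -0.1745]
  cut 0.41 [167.9 210.5] [149.6, 194.9, 40.0, 29.4] [ 0.5803 -0.1904]
  cut 0.39 [129.7 185.8] [115.7, 172.3, 29.1, 29.6] [ 0.5526 -0.3184]
  tip 0.86 [205.8 186.3] [ 0.4738 -0.1718]
scene persimmon_mid
  cut 0.96 [166.5 166.2] [151.4, 153.2, 27.6, 25.0] [ 0.4521 -0.2983]
  tip 0.69 [166.3 164.8] [ 0.4476 -0.3025]
  tip 0.64 [372.8 312.9] [0.6288 0.2533]
scene pear_mid
  cut 0.82 [168.  209.8] [150.8, 195.7, 37.3, 28.8] [ 0.5832 -0.187 ]
  cut 0.62 [216.
[... 1389 characters left out ...]
38.2, 30.7] [ 0.4499 -0.3015]
  tip 0.96 [351.4 324.5] [ 0.4507 -0.2966]
side pear_mid
  tip 0.76 [364.  254.6] [ 0.5819 -0.1961]
  tip 0.32 [350.5 327.6] [ 0.4431 -0.3014]
side seat_large_mid
  cut 0.92 [252.2 184.8] [238.6, 172.0, 30.5, 26.8] [0.5212 0.1463]
  cut 0.74 [353.1 326.2] [336.5, 310.9, 32.7, 30.8] [ 0.4575 -0.2966]
  tip 0.85 [251.4 184.6] [0.52   0.1482]
side seat_small_a_mid
  cut 0.85 [281.2 168. ] [264.8, 158.7, 28.1, 17.5] [0.6201 0.153 ]
  tip 0.56 [278.7 168.8] [0.6127 0.1544]
side seat_long_mid
  cut 0.56 [258.9 150.4] [240.3, 135.7, 37.4, 27.9] [0.6143 0.251 ]
  cut 0.53 [352.8 325.8] [336.5, 310.1, 31.9, 26.6] [ 0.4576 -0.2956]
  tip 0.91 [259.7 149. ] [0.6198 0.2547]
```

```bash
python3 - <<'E'
import cv2,numpy as np
a=cv2.imread("pics/scene0.png")[130:350,80:440]
cv2.imwrite("pics/crop.png",cv2.resize(a,None,fx=2.2,fy=2.2,interpolation=cv2.INTER_CUBIC))
E
```

```text
(no output)
```

View pics/crop.png

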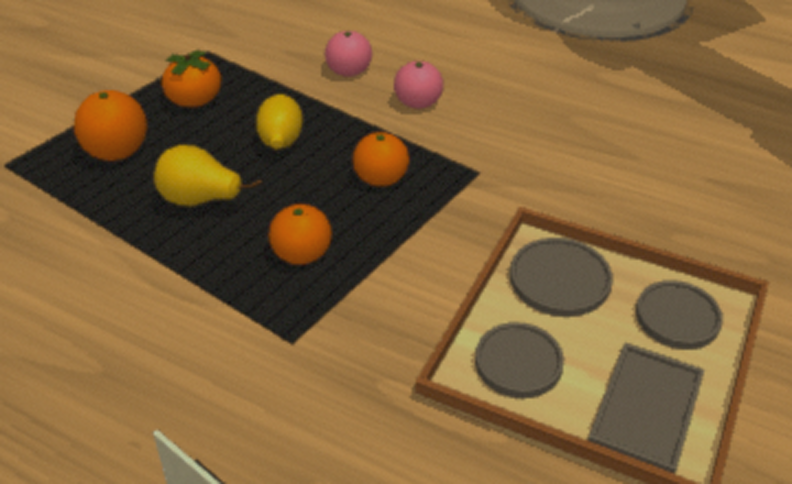

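The crop confirms it: the orange is the biggest fruit with a small button, the persimmon carries the leaf star, and the pear has a neck and stem. The two small orange fruits are the mandarins, and the pink ones are to be left alone. Next I'll fit positions from colour masks.

```bash
cat >> h.py <<'E'
def ell_sil(c,X,ax,Rw,pr=None):
    # silhouette mask centroid of ellipsoid by projecting points
    pr=pr or proj
    a,b=np.meshgrid(np.linspace(0,2*np.pi,40),np.linspace(0,np.pi,20))
    s=np.stack([np.cos(a)*np.sin(b),np.sin(a)*np.sin(b),np.cos(b)],-1).reshape(-1,3)*ax
    p=np.array([pr(c,X+Rw@q) for q in s],np.float32)
    h=cv2.convexHull(p); M=cv2.moments(h); return np.array([M["m10"]/M["m00"],M["m01"]/M["m00"]])
def Rz(a): return np.array([[np.cos(a),-np.sin(a),0],[np.sin(a),np.cos(a),0],[0,0,1.]])
def fmask(c):
    hsv=cv2.cvtColor(c["pixels"],cv2.COLOR_RGB2HSV)
    return cv2.inRange(hsv,(4,150,60),(33,255,255))
E
python3 - <<'E'
from h import *
import pickle
C={n:pickle.load(open(f"pics/{n}0.pkl","rb")) for n in("scene","side")}
obj=dict(orange=((130,187),(397,296),(.034,.034,.033),.036),mA=((253,203),(283,241),(.027,.027,.023),.026),mB=((217,237),(328,218),(.027,.027,.023),.026),lemon=((207,185),(317,277),(.035,.023,.0235),.0265))
for n,(a,b,ax,z) in obj.items():
    res={}
    for cn,uv in (("scene",a),("side",b)):
        m=fmask(C[cn]); m=cv2.morphologyEx(m,cv2.MORPH_OPEN,np.ones((3,3)))
        k,L,st,ce=cv2.connectedComponentsWithStats(m); l=L[uv[1],uv[0]]
        M=(L==l).astype(np.uint8)
        h=cv2.convexHull(np.argwhere(M)[:,::-1].astype(np.int32)); mo=cv2.moments(h)
        ct=np.array([mo["m10"]/mo["m00"],mo["m01"]/mo["m00"]]); res[cn]=ct
        f=least_squares(lambda p:ell_sil(C[cn],np.array([*p,z]),ax,np.eye(3))-ct,onz(C[cn],ct,z)[:2]).x
        v,u=np.nonzero(M); W=np.array([onz(C[cn],(x,y),z)[:2] for x,y in zip(u,v)]); w,V=np.linalg.eigh(np.cov(W.T))
        print(n,cn,l,st[l],np.round(ct,1),np.round(f,4),"majaxis deg",np.degrees(np.arctan2(V[1,1],V[0,1])).round(1),np.sqrt(w).round(4))
    f=least_squares(lambda p:np.r_[ell_sil(C["scene"],p,ax,np.eye(3))-res["scene"],ell_sil(C["side"],p,ax,np.eye(3))-res["side"]],[*f,z])
    print("   tri",f.x.round(4),f.fun.round(2))
E
```

```text
orange scene 5 [113 170  34  33 872] [129.5 186.1] [ 0.5626 -0.3067] majaxis deg 50.4 [0.0173 0.0319]
orange side 19 [ 379  278   38   37 1125] [397.5 295.8] [ 0.5607 -0.3084] majaxis deg -156.8 [0.0178 0.0218]
   tri [ 0.5615 -0.3081  0.0348] [ 0.01  0.    0.01 -0.  ]
mA scene 7 [240 190  26  25 516] [252.6 201.8] [ 0.4719 -0.0543] majaxis deg -149.9 [0.0137 0.0216]
mA side 16 [271 228  25  26 512] [282.9 240.4] [ 0.4688 -0.0566] majaxis deg 55.7 [0.0144 0.0181]
   tri [ 0.4697 -0.0555  0.0241] [ 0.05 -0.01  0.04  0.02]
mB scene 9 [202 222  29  28 641] [215.9 235.7] [ 0.5963 -0.0627] majaxis deg -143.1 [0.0138 0.0197]
mB side 15 [315 206  25  24 472] [327.5 217.3] [ 0.5936 -0.0647] majaxis deg -135.4 [0.0145 0.0191]
   tri [ 0.5947 -0.0638  0.0243] [ 0.04 -0.01  0.04  0.01]
lemon scene 6 [196 172  22  26 435] [206.4 184.6] [ 0.4673 -0.1743] majaxis deg -144.1 [0.0118 0.0246]
lemon side 18 [304 260  25  33 625] [316.3 276.1] [ 0.4678 -0.1739] majaxis deg -145.4 [0.0124 0.0204]
   tri [ 0.4676 -0.174   0.0268] [-0.01  0.   -0.01 -0.  ]
```

```bash
python3 - <<'E'
from h import *
import pickle
C={n:pickle.load(open(f"pics/{n}0.pkl","rb")) for n in("scene","side")}
# grey floors of dishes: low saturation in tray region
seeds=dict(large=((335,255),(252,185)),sA=((388,272),(231,165)),sB=((316,294),(281,168)),long=((375,315),(262,150)))
for cn,i in(("scene",0),("side",1)):
    hsv=cv2.cvtColor(C[cn]["pixels"],cv2.COLOR_RGB2HSV)
    for n,s in seeds.items():
        uv=s[i]; 
        m=cv2.inRange(hsv,(0,0,30),(180,75,130)); k,L,st,ce=cv2.connectedComponentsWithStats(m); l=L[uv[1],uv[0]]
        h=cv2.convexHull(np.argwhere(L==l)[:,::-1].astype(np.int32)); mo=cv2.moments(h); ct=(mo["m10"]/mo["m00"],mo["m01"]/mo["m00"])
        print(cn,n,hsv[uv[1],uv[0]],st[l],np.round(ct,1),onz(C[cn],ct,.0155).round(4)[:2], [onz(C[cn],q,.016).round(3)[:2].tolist() for q in cv2.boxPoints(cv2.minAreaRect(h))] if n=="long" else "")
E
```

```text
scene large [20 64 96] [ 312  239   46   34 1221] [334.5 255.5] [0.5275 0.1514] 
scene sA [17 61 96] [370 258  37  30 871] [388.  272.7] [0.5224 0.2499] 
scene sB [20 64 96] [ 297  277   38   33 1005] [315.5 293.2] [0.6261 0.1558] 
scene long [19 64 96] [ 348  287   51   57 1837] [373.9 314.8] [0.622  0.2549] [[0.669, 0.227], [0.572, 0.221], [0.57, 0.286], [0.665, 0.286]]
side large [ 17  80 118] [     0      0    560    420 229710] [279.5 209.5] [0.524 0.031] 
side sA [ 16  77 123] [     0      0    560    420 229710] [279.5 209.5] [0.524 0.031] 
side sB [ 18  78 124] [     0      0    560    420 229710] [279.5 209.5] [0.524 0.031] 
side long [ 15  75 122] [241 140  35  21 266] [258.5 150.1] [0.612 0.249] [[0.57, 0.275], [0.673, 0.277], [0.652, 0.219], [0.554, 0.22]]
```

```bash
python3 - <<'E'
from h import *
import pickle
c=pickle.load(open("pics/wrist0.pkl","rb")); R,t=P(c)
print("cam pos",-R.T@t,"axes rows",R.round(3))
C={n:pickle.load(open(f"pics/{n}0.pkl","rb")) for n in("scene","side")}
# lemon yaw via silhouette IoU-like second moments
M={}
for cn,uv in(("scene",(207,185)),("side",(317,277))):
    m=cv2.morphologyEx(fmask(C[cn]),cv2.MORPH_OPEN,np.ones((3,3)));k,L,st,ce=cv2.connectedComponentsWithStats(m);M[cn]=(L==L[uv[1],uv[0]])
def iou(p):
    s=0
    for cn in M:
        a,b=np.meshgrid(np.linspace(0,2*np.pi,40),np.linspace(0,np.pi,20))
        q=np.stack([np.cos(a)*np.sin(b),np.sin(a)*np.sin(b),np.cos(b)],-1).reshape(-1,3)*(.035,.023,.0235)
        q=np.r_[q,[[.038,0,0],[-.038,0,0]]]
        pts=np.array([proj(C[cn],np.array([p[0],p[1],.0265])+Rz(p[2])@x) for x in q])
        im=np.zeros((420*4,560*4),np.uint8); h=cv2.convexHull(np.round(pts*4+2).astype(np.int32)); cv2.fillConvexPoly(im,h,1)
        big=cv2.resize(M[cn].astype(np.uint8),None,fx=4,fy=4,interpolation=0)
        s+=(im&big).sum()/(im|big).sum()
    return s
for d in range(0,180,10): print(d,round(iou((.4676,-.174,np.radians(d))),3),end="; ")
E
```

```text
cam pos [0.09397779 0.54737185 0.37360383] axes rows [[ 0.311  0.95  -0.   ]
 [ 0.901 -0.295  0.318]
 [ 0.302 -0.099 -0.948]]
0 1.562; 10 1.665; 20 1.777; 30 1.833; 40 1.79; 50 1.697; 60 1.603; 70 1.526; 80 1.448; 90 1.385; 100 1.337; 110 1.304; 120 1.295; 130 1.297; 140 1.315; 150 1.355; 160 1.411; 170 1.48;
```

```bash
python3 -m pendant '[{"linear":[0.4,-0.32,0.07],"twist":[0,0,-0.555],"fingers":0},{"linear":[0.4,-0.32,0.07],"twist":[0,0,-0.555],"fingers":0},{"linear":[0.4,-0.32,0.07],"twist":[0,0,-0.555],"fingers":0},{"linear":[0.4,-0.32,0.07],"twist":[0,0,-0.555],"fingers":0},{"linear":[0.4,-0.32,0.07],"twist":[0,0,-0.555],"fingers":0},{"linear":[0.4,-0.32,0.07],"twist":[0,0,-0.555],"fingers":0},{"linear":[0.4,-0.32,0.07],"twist":[0,0,-0.555],"fingers":0},{"linear":[0.4,-0.32,0.07],"twist":[0,0,-0.555],"fingers":0}]' 25
```

```text
clock: 2.52
tool_pos: [0.4305, 0.3147, 0.2769]
tool_rot: [[-0.643, 0.766, 0.0], [0.766, 0.643, 0.0], [-0.0, 0.0, -1.0]]
force: [-0.0, 0.6, 0.4]
gripper_width: 1.0
```

```bash
python3 -m pendant '[{"linear":[0.12,-0.11,0.02],"twist":[0,0,0],"fingers":0},{"linear":[0.12,-0.11,0.02],"twist":[0,0,0],"fingers":0},{"linear":[0.12,-0.11,0.02],"twist":[0,0,0],"fingers":0},{"linear":[0.12,-0.11,0.02],"twist":[0,0,0],"fingers":0},{"linear":[0.12,-0.11,0.02],"twist":[0,0,0],"fingers":0},{"linear":[0.12,-0.11,0.02],"twist":[0,0,0],"fingers":0}]' 25
python3 - <<'E'
from plant import robot
import cv2,pickle
c=robot.capture("wrist"); pickle.dump(c,open("pics/wrist1.pkl","wb")); cv2.imwrite("pics/wrist1.png",c["pixels"][:,:,::-1])
print(robot.get_state()["tool_pos"])
E
```

```text
clock: 3.02
tool_pos: [0.5503, 0.2049, 0.2959]
tool_rot: [[-0.641, 0.767, -0.001], [0.767, 0.641, -0.0], [0.0, -0.001, -1.0]]
force: [-0.4, 0.6, -0.4]
gripper_width: 0.999
[0.5492782  0.20601955 0.29608868]
```

View pics/wrist1.png

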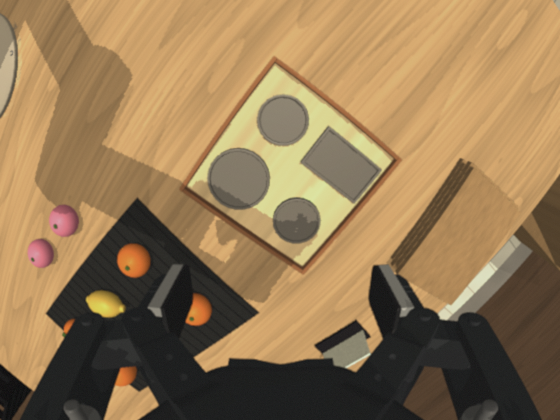

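Wrist view over the tray: large seat (239,178), small seats (283,120) and (297,220), long seat (341,164), all empty.

```bash
python3 - <<'E'
from h import *
import pickle
c=pickle.load(open("pics/wrist1.pkl","rb"))
hsv=cv2.cvtColor(c["pixels"],cv2.COLOR_RGB2HSV)
seeds=dict(large=(239,178),sA=(283,120),sB=(297,205),long=(341,164))
ctr={}
for n,s in seeds.items():
    print(n,hsv[s[1],s[0]],end=" ")
m=cv2.inRange(hsv,(0,0,20),(180,75,160))
k,L,st,ce=cv2.connectedComponentsWithStats(m)
for n,s in seeds.items():
    l=L[s[1],s[0]]; h=cv2.convexHull(np.argwhere(L==l)[:,::-1].astype(np.int32))
    W=np.array([wonz(c,q[0],.016)[:2] for q in h],np.float32)
    if n!="long":
        e=least_squares(lambda p:np.hypot(W[:,0]-p[0],W[:,1]-p[1])-p[2],[*W.mean(0),.04]).x; ctr[n]=e[:2]
        print(n,st[l],e.round(4))
    else:
        r=cv2.minAreaRect((W*1000).astype(np.float32)); print(n,st[l],r); ctr[n]=np.array(r[0])/1000
off=dict(large=(-50,-50),sA=(-50,50),sB=(50,-50),long=(50,50))
def f(p,ks=list(ctr)): return np.concatenate([ctr[k]-(p[:2]+Rz(p[2])[:2,:2]@np.array(off[k])/1000) for k in ks])
r=least_squares(f,[.57,.2,.05]); print(r.x[:2],np.degrees(r.x[2]),(r.fun*1000).round(1))
for k in off: print(k,(r.x[:2]+Rz(r.x[2])[:2,:2]@np.array(off[k])/1000).round(4))
# rough check mandarins
m=cv2.morphologyEx(fmask(c),cv2.MORPH_OPEN,np.ones((3,3)));k,L,st,ce=cv2.connectedComponentsWithStats(m)
for uv in((134,262),):
    l=L[uv[1],uv[0]];print("mA",st[l],ce[l],wonz(c,ce[l],.026))
E
```

```text
large [ 19  53 131] sA [ 19  49 140] sB [ 20  53 129] long [ 19  49 129] large [ 208  148   62   61 2965] [0.5224 0.1497 0.0422]
sA [ 257   95   52   50 2031] [0.5179 0.2486 0.0329]
sB [ 273  197   47   46 1691] [0.6213 0.1549 0.0335]
long [ 301  127   80   76 3080] ((616.9241943359375, 253.5414581298828), (96.1048812866211, 60.71335983276367), 3.0441529750823975)
[0.56964405 0.20167639] 2.762394599447668 [ 0.3  0.4  0.6 -0.6 -0.7  0.8 -0.3 -0.5]
large [0.5221 0.1493]
sA [0.5173 0.2492]
sB [0.622  0.1541]
long [0.6172 0.254 ]
mA [117 243  33  35 902] [133.17738359 260.03880266] [ 0.47054034 -0.05466265  0.026     ]
```

```bash
python3 -m pendant '[{"linear":[0.011,-0.32,-0.08],"twist":[0,0,0],"fingers":0},{"linear":[0.011,-0.32,-0.08],"twist":[0,0,0],"fingers":0},{"linear":[0.011,-0.32,-0.08],"twist":[0,0,0],"fingers":0},{"linear":[0.011,-0.32,-0.08],"twist":[0,0,0],"fingers":0},{"linear":[0.011,-0.32,-0.08],"twist":[0,0,0],"fingers":0},{"linear":[0.011,-0.32,-0.08],"twist":[0,0,0],"fingers":0},{"linear":[0.011,-0.32,-0.08],"twist":[0,0,0],"fingers":0},{"linear":[0.011,-0.32,-0.08],"twist":[0,0,0],"fingers":0}]' 25
python3 -m pendant '[{"linear":[0,-0.193,-0.066],"twist":[0,0,0],"fingers":0},{"linear":[0,-0.193,-0.066],"twist":[0,0,0],"fingers":0},{"linear":[0,-0.193,-0.066],"twist":[0,0,0],"fingers":0},{"linear":[0,-0.193,-0.066],"twist":[0,0,0],"fingers":0},{"linear":[0,-0.193,-0.066],"twist":[0,0,0],"fingers":0},{"linear":[0,-0.193,-0.066],"twist":[0,0,0],"fingers":0},{"linear":[0,-0.193,-0.066],"twist":[0,0,0],"fingers":0}]' 25
python3 - <<'E'
from plant import robot
from h import *
import cv2,pickle
c=robot.capture("wrist"); pickle.dump(c,open("pics/wrist2.pkl","wb")); cv2.imwrite("pics/wrist2.png",c["pixels"][:,:,::-1])
print(robot.get_state()["tool_pos"])
m=cv2.morphologyEx(fmask(c),cv2.MORPH_OPEN,np.ones((3,3)));k,L,st,ce=cv2.connectedComponentsWithStats(m)
for i in range(1,k):
    if st[i][4]>150: print(st[i],ce[i].round(1),wonz(c,ce[i],.03).round(4))
E
```

```text
clock: 3.73
tool_pos: [0.5596, -0.1141, 0.2162]
tool_rot: [[-0.645, 0.764, 0.0], [0.764, 0.645, 0.0], [0.0, 0.0, -1.0]]
force: [0.7, 0.6, 0.5]
gripper_width: 1.002
clock: 4.32
tool_pos: [0.56, -0.3066, 0.1495]
tool_rot: [[-0.643, 0.766, -0.001], [0.766, 0.643, 0.001], [0.002, -0.0, -1.0]]
force: [0.0, 1.4, 0.4]
gripper_width: 0.996
[ 0.56038681 -0.30544397  0.15042631]
[ 253    0   94   33 2406] [301.2  13.8] [ 0.4748 -0.1793  0.03  ]
[ 453    0   54   56 2348] [479.1  27.3] [ 0.5932 -0.0681  0.03  ]
[ 357   63   68   90 1522] [382.5 116.4] [ 0.5796 -0.1988  0.03  ]
[ 157   73   65   74 2359] [193.9 107.7] [ 0.4572 -0.2932  0.03  ]
[149 105  16  25 252] [155.4 116.4] [ 0.4342 -0.3193  0.03  ]
[ 240  161   82   82 5201] [280.4 201.4] [ 0.5626 -0.3094  0.03  ]
```

View pics/wrist2.png

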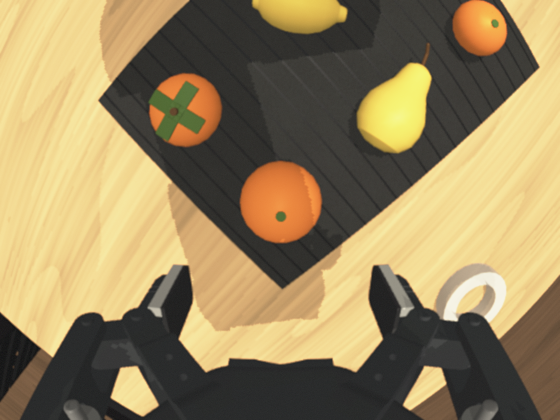

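Orange at (280,201), well centred between the jaws. The wrist estimate matches (0.5615, -0.308). Descending.

```bash
python3 -m pendant '[{"linear":[0.001,-0.0015,-0.03],"twist":[0,0,0],"fingers":0},{"linear":[0.001,-0.0015,-0.06],"twist":[0,0,0],"fingers":0},{"linear":[0.001,-0.0015,-0.09],"twist":[0,0,0],"fingers":0},{"linear":[0.001,-0.0015,-0.115],"twist":[0,0,0],"fingers":0},{"linear":[0.001,-0.0015,-0.132],"twist":[0,0,0],"fingers":0},{"linear":[0.001,-0.0015,-0.14],"twist":[0,0,0],"fingers":0},{"linear":[0.001,-0.0015,-0.14],"twist":[0,0,0],"fingers":0},{"linear":[0.001,-0.0015,-0.14],"twist":[0,0,0],"fingers":0}]' 25
python3 - <<'E'
from plant import robot
import cv2
c=robot.capture("wrist"); cv2.imwrite("pics/wrist3.png",c["pixels"][:,:,::-1])
c=robot.capture("side"); cv2.imwrite("pics/side3.png",cv2.resize(c["pixels"][200:360,280:480,::-1],None,fx=4,fy=3.7))
print(robot.get_state()["tool_pos"])
E
```

```text
clock: 5.03
tool_pos: [0.5621, -0.3073, 0.0118]
tool_rot: [[-0.645, 0.765, 0.001], [0.765, 0.645, -0.001], [-0.002, 0.0, -1.0]]
force: [0.1, 0.3, 0.4]
gripper_width: 1.0
[ 0.56211729 -0.30812788  0.01232219]
```

View pics/wrist3.png

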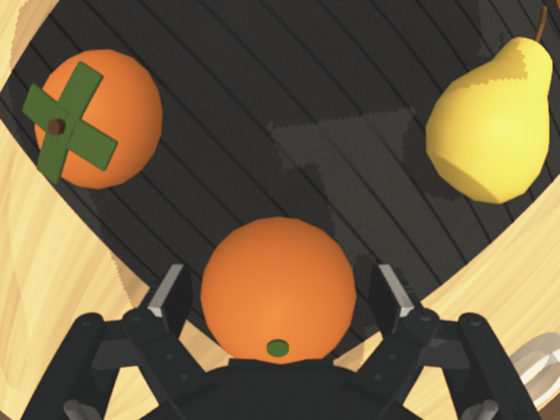

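View pics/side3.png

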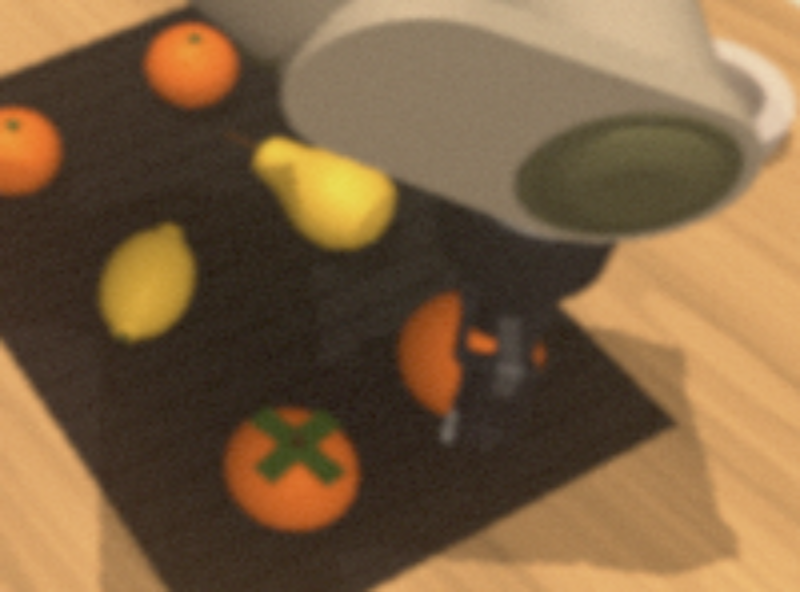

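Orange centred between the pads. Going 3 mm lower and closing.

```bash
python3 -m pendant '[{"linear":[0,0,-0.003],"twist":[0,0,0],"fingers":0},{"linear":[0,0,-0.003],"twist":[0,0,0],"fingers":0.3},{"linear":[0,0,-0.003],"twist":[0,0,0],"fingers":0.5},{"linear":[0,0,-0.003],"twist":[0,0,0],"fingers":0.5},{"linear":[0,0,-0.003],"twist":[0,0,0],"fingers":0.5},{"linear":[0,0,-0.003],"twist":[0,0,0],"fingers":0.5},{"linear":[0,0,-0.003],"twist":[0,0,0],"fingers":0.5},{"linear":[0,0,-0.003],"twist":[0,0,0],"fingers":0.5}]' 30
python3 -m pendant '[{"linear":[0,0,0.02],"twist":[0,0,0],"fingers":0.5},{"linear":[0,0,0.05],"twist":[0,0,0],"fingers":0.5},{"linear":[0,0,0.08],"twist":[0,0,0],"fingers":0.5},{"linear":[0,0,0.1],"twist":[0,0,0],"fingers":0.5},{"linear":[0,0,0.12],"twist":[0,0,0],"fingers":0.5},{"linear":[0,0,0.12],"twist":[0,0,0],"fingers":0.5}]'
python3 - <<'E'
from plant import robot
import cv2
c=robot.capture("wrist"); cv2.imwrite("pics/wrist4.png",c["pixels"][:,:,::-1])
s=robot.get_state();print(s["tool_pos"],s["force"],s["gripper_width"])
E
```

```text
clock: 5.8
tool_pos: [0.5615, -0.3084, 0.0082]
tool_rot: [[-0.643, 0.766, 0.001], [0.766, 0.643, -0.001], [-0.001, 0.0, -1.0]]
force: [-0.7, -0.5, 6.0]
gripper_width: 0.774
clock: 6.3
tool_pos: [0.5623, -0.3091, 0.1312]
tool_rot: [[-0.643, 0.765, 0.005], [0.765, 0.643, -0.004], [-0.006, 0.001, -1.0]]
force: [0.4, -0.6, -1.4]
gripper_width: 0.779
[ 0.56163837 -0.30859709  0.12862309] [-0.50012656  0.10924824 -2.86690266] 0.7756590170905645
```

View pics/wrist4.png

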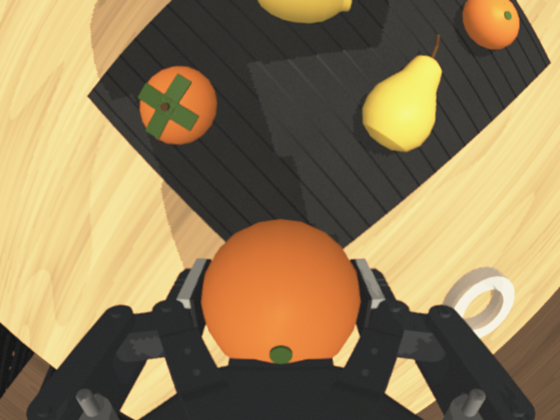

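```bash
python3 -m pendant '[{"linear":[-0.0005,0.015,0],"twist":[0,0,0],"fingers":0.5},{"linear":[-0.003,0.04,0],"twist":[0,0,0],"fingers":0.5},{"linear":[-0.006,0.075,0],"twist":[0,0,0],"fingers":0.5},{"linear":[-0.009,0.112,0],"twist":[0,0,0],"fingers":0.5},{"linear":[-0.013,0.15,0],"twist":[0,0,0],"fingers":0.5},{"linear":[-0.016,0.188,0],"twist":[0,0,0],"fingers":0.5},{"linear":[-0.02,0.226,0],"twist":[0,0,0],"fingers":0.5},{"linear":[-0.023,0.264,0],"twist":[0,0,0],"fingers":0.5}]'
python3 -m pendant '[{"linear":[-0.003,0.038,0],"twist":[0,0,0],"fingers":0.5},{"linear":[-0.006,0.076,0],"twist":[0,0,0],"fingers":0.5},{"linear":[-0.009,0.114,0],"twist":[0,0,0],"fingers":0.5},{"linear":[-0.012,0.146,0],"twist":[0,0,0],"fingers":0.5},{"linear":[-0.015,0.172,0],"twist":[0,0,0],"fingers":0.5},{"linear":[-0.016,0.188,0],"twist":[0,0,0],"fingers":0.5},{"linear":[-0.0165,0.194,0],"twist":[0,0,0],"fingers":0.5},{"linear":[-0.0165,0.194,0],"twist":[0,0,0],"fingers":0.5}]'
python3 - <<'E'
from plant import robot
s=robot.get_state();print(s["tool_pos"],s["force"],s["gripper_width"])
E
```

```text
clock: 7.02
tool_pos: [0.5364, -0.0416, 0.1255]
tool_rot: [[-0.643, 0.766, -0.004], [0.766, 0.643, 0.001], [0.003, -0.002, -1.0]]
force: [1.2, -0.7, -2.8]
gripper_width: 0.77
clock: 7.68
tool_pos: [0.5205, 0.151, 0.126]
tool_rot: [[-0.645, 0.764, -0.003], [0.764, 0.645, -0.0], [0.002, -0.002, -1.0]]
force: [-0.4, 0.3, -2.3]
gripper_width: 0.771
[0.52051372 0.15100255 0.12604727] [-0.38959761  0.34880433 -2.34880625] 0.7712952955899322
```

```bash
python3 -m pendant '[{"linear":[0,0,-0.015],"twist":[0,0,0],"fingers":0.5},{"linear":[0,0,-0.04],"twist":[0,0,0],"fingers":0.5},{"linear":[0,0,-0.065],"twist":[0,0,0],"fingers":0.5},{"linear":[0,0,-0.08],"twist":[0,0,0],"fingers":0.5},{"linear":[0,0,-0.09],"twist":[0,0,0],"fingers":0.5},{"linear":[0,0,-0.09],"twist":[0,0,0],"fingers":0.5},{"linear":[0,0,-0.09],"twist":[0,0,0],"fingers":0.5}]'
cat >> h.py <<'E'
def shoot(robot,name,tag):
    c=robot.capture(name); cv2.imwrite(f"pics/{tag}.png",c["pixels"][:,:,::-1]); return c
E
python3 - <<'E'
from plant import robot
from h import *
T=[]
for n in("scene","side","wrist"):
    c=shoot(robot,n,n+"5")
    T.append(robot.get_state()["tool_pos"])
print(np.array(T).round(4))
E
```

```text
clock: 8.27
tool_pos: [0.5219, 0.1491, 0.0374]
tool_rot: [[-0.643, 0.766, -0.001], [0.766, 0.643, -0.0], [0.0, -0.001, -1.0]]
force: [-0.2, 0.6, -1.6]
gripper_width: 0.774
[[0.5223 0.1493 0.0381]
 [0.5224 0.1495 0.0384]
 [0.5224 0.1496 0.0385]]
```

View pics/wrist5.png

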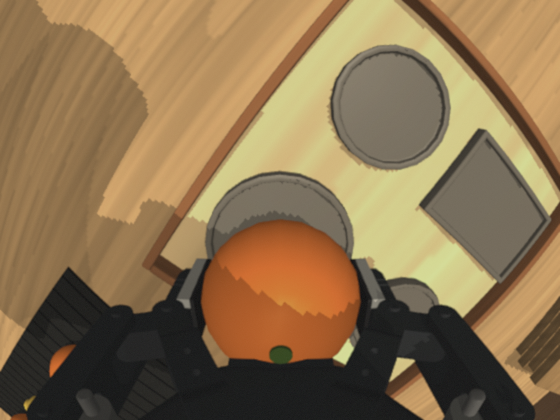

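View pics/scene5.png

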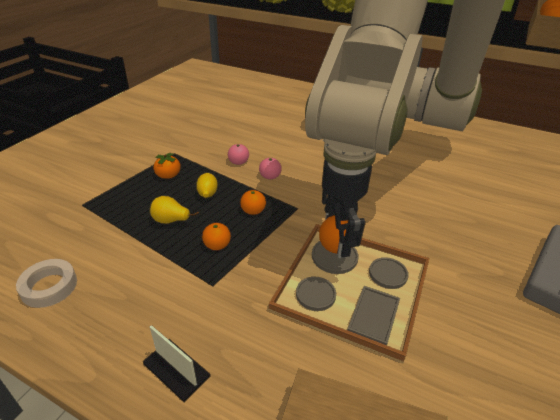

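Orange (280,290) is over the large seat. Lowering slowly.

```bash
python3 -m pendant '[{"linear":[0,0,-0.006],"twist":[0,0,0],"fingers":0.5},{"linear":[0,0,-0.012],"twist":[0,0,0],"fingers":0.5},{"linear":[0,0,-0.016],"twist":[0,0,0],"fingers":0.5},{"linear":[0,0,-0.018],"twist":[0,0,0],"fingers":0.5},{"linear":[0,0,-0.019],"twist":[0,0,0],"fingers":0.5},{"linear":[0,0,-0.02],"twist":[0,0,0],"fingers":0.5},{"linear":[0,0,-0.02],"twist":[0,0,0],"fingers":0.5}]'
python3 -m pendant '[{"linear":[0,0,-0.0005],"twist":[0,0,0],"fingers":0.5},{"linear":[0,0,-0.001],"twist":[0,0,0],"fingers":0.5},{"linear":[0,0,-0.001],"twist":[0,0,0],"fingers":0.5}]'
python3 -m pendant '[{"linear":[0,0,0],"twist":[0,0,0],"fingers":0.5},{"linear":[0,0,0],"twist":[0,0,0],"fingers":0.5}]'
```

```text
clock: 9.0
tool_pos: [0.5218, 0.1498, 0.0174]
tool_rot: [[-0.644, 0.765, 0.0], [0.765, 0.644, 0.0], [-0.0, 0.0, -1.0]]
force: [-1.1, -0.1, -2.0]
gripper_width: 0.773
clock: 9.25
tool_pos: [0.5219, 0.1498, 0.0172]
tool_rot: [[-0.644, 0.765, 0.001], [0.765, 0.644, -0.0], [-0.001, 0.001, -1.0]]
force: [-1.9, -0.1, 4.6]
gripper_width: 0.775
clock: 9.42
tool_pos: [0.5219, 0.1498, 0.0172]
tool_rot: [[-0.644, 0.765, 0.001], [0.765, 0.644, -0.0], [-0.001, 0.001, -1.0]]
force: [-2.3, -0.2, 5.9]
gripper_width: 0.77
```

Contact (+6 N). Releasing gently, then rising.

```bash
python3 -m pendant '[{"linear":[0,0,0.0005],"twist":[0,0,0],"fingers":0.2},{"linear":[0,0,0.0005],"twist":[0,0,0],"fingers":0.1},{"linear":[0,0,0.0005],"twist":[0,0,0],"fingers":0.0},{"linear":[0,0,0.0005],"twist":[0,0,0],"fingers":0},{"linear":[0,0,0.0005],"twist":[0,0,0],"fingers":0},{"linear":[0,0,0.0005],"twist":[0,0,0],"fingers":0}]'
python3 -m pendant '[{"linear":[0,0,0.02],"twist":[0,0,0],"fingers":0},{"linear":[0,0,0.05],"twist":[0,0,0],"fingers":0},{"linear":[0,0,0.09],"twist":[0,0,0],"fingers":0},{"linear":[0,0,0.13],"twist":[0,0,0],"fingers":0},{"linear":[0,0,0.13],"twist":[0,0,0],"fingers":0}]'
python3 - <<'E'
from plant import robot
from h import *
c=shoot(robot,"wrist","wrist6"); print(robot.get_state()["tool_pos"])
E
```

```text
clock: 9.92
tool_pos: [0.5217, 0.1498, 0.0169]
tool_rot: [[-0.643, 0.765, -0.0], [0.765, 0.643, -0.0], [0.0, -0.0, -1.0]]
force: [0.6, -0.6, 0.9]
gripper_width: 0.999
clock: 10.33
tool_pos: [0.5247, 0.1501, 0.1542]
tool_rot: [[-0.644, 0.765, 0.013], [0.765, 0.644, 0.001], [-0.008, 0.01, -1.0]]
force: [1.0, 0.5, 0.8]
gripper_width: 1.002
[0.52338155 0.14998162 0.1506519 ]
```

View pics/wrist6.png

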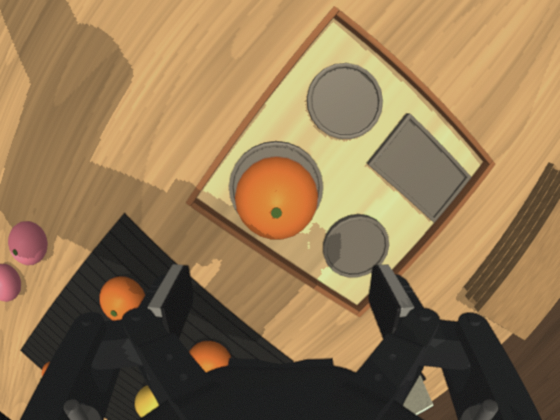

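Orange sits in the large seat (277,197), upright. Next, mandarin A at (0.470, -0.055).

```bash
python3 -m pendant '[{"linear":[-0.052,-0.205,0],"twist":[0,0,0],"fingers":0},{"linear":[-0.052,-0.205,0],"twist":[0,0,0],"fingers":0},{"linear":[-0.052,-0.205,0],"twist":[0,0,0],"fingers":0},{"linear":[-0.052,-0.205,0],"twist":[0,0,0],"fingers":0},{"linear":[-0.052,-0.205,0],"twist":[0,0,0],"fingers":0},{"linear":[-0.052,-0.205,0],"twist":[0,0,0],"fingers":0},{"linear":[-0.052,-0.205,0],"twist":[0,0,0],"fingers":0},{"linear":[-0.052,-0.205,0],"twist":[0,0,0],"fingers":0}]'
python3 - <<'E'
from plant import robot
from h import *
def wproj(c,X):
    R,t=P(c);x=R@X+t;th=np.arctan2(np.hypot(x[0],x[1]),x[2]);r=c["fx"]*th/np.hypot(x[0],x[1]);return np.array([c["cx"]+r*x[0],c["cy"]+r*x[1]])
c=shoot(robot,"wrist","wrist7"); T=[robot.get_state()["tool_pos"]]
c=robot.capture("wrist");T.append(robot.get_state()["tool_pos"]);print(np.round(T,4))
m=cv2.morphologyEx(fmask(c),cv2.MORPH_OPEN,np.ones((3,3)));k,L,st,ce=cv2.connectedComponentsWithStats(m)
for i in range(1,k):
    if st[i][4]>800:
        h=cv2.convexHull(np.argwhere(L==i)[:,::-1].astype(np.int32)); mo=cv2.moments(h); ct=np.array([mo["m10"]/mo["m00"],mo["m01"]/mo["m00"]])
        f=least_squares(lambda p:ell_sil(c,np.array([*p,.026]),(.027,.027,.023),np.eye(3),wproj)-ct,wonz(c,ct,.026)[:2]).x
        print(st[i],ct.round(1),f.round(4))
E
```

```text
clock: 11.05
tool_pos: [0.4694, -0.0549, 0.1462]
tool_rot: [[-0.643, 0.766, -0.001], [0.766, 0.643, 0.001], [0.002, -0.001, -1.0]]
force: [-0.0, 0.6, -0.6]
gripper_width: 1.001
[[ 0.4696 -0.0543  0.1463]
 [ 0.4697 -0.054   0.1465]]
[ 447   28   74   77 4408] [483.5  65.9] [0.5298 0.1602]
[ 248  167   64   63 3078] [279.4 197.8] [ 0.4699 -0.0557]
[ 345  256   44   54 1214] [365.  280.2] [ 0.5871 -0.0661]
[ 189  263   50   48 1635] [210.1 287.9] [ 0.4772 -0.1694]
[253 324  58  37 801] [281.9 341.5] [ 0.5752 -0.1767]
```

View pics/wrist7.png

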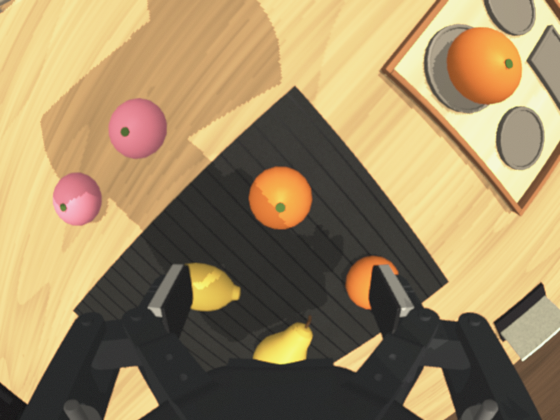

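Mandarin A at (280,198), centred. Descending, gripping and lifting.

```bash
python3 -m pendant '[{"linear":[0,-0.001,-0.03],"twist":[0,0,0],"fingers":0},{"linear":[0,-0.001,-0.065],"twist":[0,0,0],"fingers":0},{"linear":[0,-0.001,-0.1],"twist":[0,0,0],"fingers":0},{"linear":[0,-0.001,-0.122],"twist":[0,0,0],"fingers":0},{"linear":[0,-0.001,-0.133],"twist":[0,0,0],"fingers":0},{"linear":[0,-0.001,-0.137],"twist":[0,0,0],"fingers":0},{"linear":[0,-0.001,-0.137],"twist":[0,0,0],"fingers":0},{"linear":[0,-0.001,-0.137],"twist":[0,0,0],"fingers":0}]' 25
python3 -m pendant '[{"linear":[0,0,0],"twist":[0,0,0],"fingers":0.25},{"linear":[0,0,0],"twist":[0,0,0],"fingers":0.4},{"linear":[0,0,0],"twist":[0,0,0],"fingers":0.6},{"linear":[0,0,0],"twist":[0,0,0],"fingers":0.6},{"linear":[0,0,0],"twist":[0,0,0],"fingers":0.6},{"linear":[0,0,0],"twist":[0,0,0],"fingers":0.6},{"linear":[0,0,0],"twist":[0,0,0],"fingers":0.6},{"linear":[0,0,0],"twist":[0,0,0],"fingers":0.6}]' 25
python3 - <<'E'
from plant import robot
from h import *
c=shoot(robot,"wrist","wrist8"); print(robot.get_state()["tool_pos"])
E
```

```text
clock: 11.82
tool_pos: [0.4702, -0.0556, 0.0104]
tool_rot: [[-0.644, 0.765, 0.001], [0.765, 0.644, -0.0], [-0.001, 0.0, -1.0]]
force: [1.1, 0.5, -0.8]
gripper_width: 1.001
clock: 12.48
tool_pos: [0.4701, -0.0563, 0.011]
tool_rot: [[-0.643, 0.766, 0.002], [0.766, 0.643, -0.0], [-0.001, 0.001, -1.0]]
force: [-0.5, 2.1, 8.2]
gripper_width: 0.614
[ 0.47007905 -0.05625786  0.01097994]
```

View pics/wrist8.png

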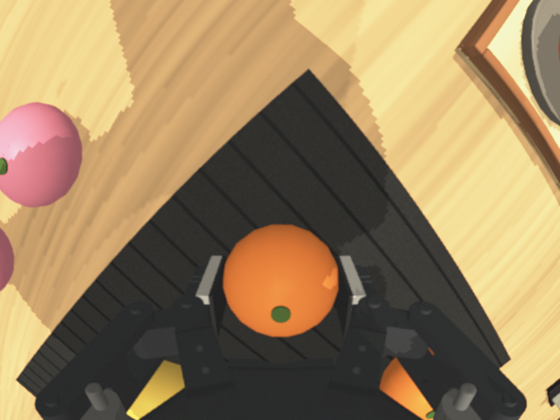

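```bash
python3 -m pendant '[{"linear":[0,0,0.015],"twist":[0,0,0],"fingers":0.6},{"linear":[0,0,0.045],"twist":[0,0,0],"fingers":0.6},{"linear":[0,0,0.08],"twist":[0,0,0],"fingers":0.6},{"linear":[0,0,0.11],"twist":[0,0,0],"fingers":0.6},{"linear":[0.004,0.025,0.12],"twist":[0,0,0],"fingers":0.6},{"linear":[0.01,0.062,0.12],"twist":[0,0,0],"fingers":0.6},{"linear":[0.016,0.1,0.12],"twist":[0,0,0],"fingers":0.6},{"linear":[0.022,0.138,0.12],"twist":[0,0,0],"fingers":0.6}]'
python3 -m pendant '[{"linear":[0.006,0.038,0],"twist":[0,0,0],"fingers":0.6},{"linear":[0.012,0.076,0],"twist":[0,0,0],"fingers":0.6},{"linear":[0.018,0.112,0],"twist":[0,0,0],"fingers":0.6},{"linear":[0.022,0.142,0],"twist":[0,0,0],"fingers":0.6},{"linear":[0.025,0.158,0],"twist":[0,0,0],"fingers":0.6},{"linear":[0.0257,0.166,0],"twist":[0,0,0],"fingers":0.6},{"linear":[0.0257,0.167,0],"twist":[0,0,0],"fingers":0.6},{"linear":[0.0257,0.167,0],"twist":[0,0,0],"fingers":0.6}]'
python3 - <<'E'
from plant import robot
from h import *
c=shoot(robot,"wrist","wrist9"); print(robot.get_state()["tool_pos"])
E
```

```text
clock: 13.2
tool_pos: [0.4917, 0.0832, 0.1307]
tool_rot: [[-0.642, 0.766, 0.001], [0.766, 0.642, -0.0], [-0.001, 0.001, -1.0]]
force: [-0.0, -0.3, -2.0]
gripper_width: 0.612
clock: 13.87
tool_pos: [0.5172, 0.2483, 0.1299]
tool_rot: [[-0.644, 0.765, -0.0], [0.765, 0.644, -0.0], [-0.0, -0.001, -1.0]]
force: [0.6, -0.3, -2.1]
gripper_width: 0.609
[0.51729891 0.24782292 0.1299868 ]
```

View pics/wrist9.png

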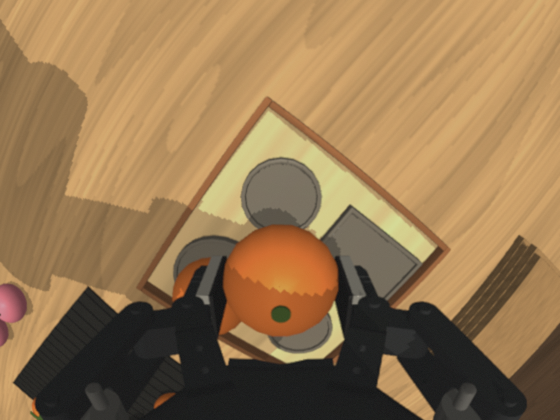

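```bash
python3 -m pendant '[{"linear":[0.0005,0.001,-0.02],"twist":[0,0,0],"fingers":0.6},{"linear":[0.0005,0.001,-0.05],"twist":[0,0,0],"fingers":0.6},{"linear":[0.0005,0.001,-0.075],"twist":[0,0,0],"fingers":0.6},{"linear":[0.0005,0.001,-0.09],"twist":[0,0,0],"fingers":0.6},{"linear":[0.0005,0.001,-0.1],"twist":[0,0,0],"fingers":0.6},{"linear":[0.0005,0.001,-0.105],"twist":[0,0,0],"fingers":0.6},{"linear":[0.0005,0.001,-0.107],"twist":[0,0,0],"fingers":0.6},{"linear":[0.0005,0.001,-0.107],"twist":[0,0,0],"fingers":0.6}]'
python3 -m pendant '[{"linear":[0,0,-0.001],"twist":[0,0,0],"fingers":0.6},{"linear":[0,0,-0.002],"twist":[0,0,0],"fingers":0.6},{"linear":[0,0,-0.002],"twist":[0,0,0],"fingers":0.6},{"linear":[0,0,-0.002],"twist":[0,0,0],"fingers":0.6}]'
```

```text
clock: 14.58
tool_pos: [0.5183, 0.2495, 0.0234]
tool_rot: [[-0.643, 0.766, 0.001], [0.766, 0.643, 0.0], [-0.0, 0.001, -1.0]]
force: [0.7, -0.2, -0.2]
gripper_width: 0.615
clock: 14.92
tool_pos: [0.5181, 0.2499, 0.0213]
tool_rot: [[-0.644, 0.765, 0.001], [0.765, 0.644, 0.0], [-0.0, 0.001, -1.0]]
force: [-0.2, 0.8, -0.6]
gripper_width: 0.61
```

```bash
python3 -m pendant '[{"linear":[0,-0.0005,-0.0005],"twist":[0,0,0],"fingers":0.6},{"linear":[0,-0.0005,-0.001],"twist":[0,0,0],"fingers":0.6},{"linear":[0,-0.0005,-0.001],"twist":[0,0,0],"fingers":0.6},{"linear":[0,-0.0005,-0.001],"twist":[0,0,0],"fingers":0.6}]'
```

```text
clock: 15.25
tool_pos: [0.518, 0.2493, 0.0201]
tool_rot: [[-0.643, 0.765, 0.0], [0.765, 0.643, -0.0], [-0.0, 0.0, -1.0]]
force: [-1.3, -1.1, 0.5]
gripper_width: 0.613
```

```bash
python3 -m pendant '[{"linear":[0,0,-0.0005],"twist":[0,0,0],"fingers":0.6},{"linear":[0,0,-0.0007],"twist":[0,0,0],"fingers":0.6},{"linear":[0,0,-0.0007],"twist":[0,0,0],"fingers":0.6},{"linear":[0,0,-0.0007],"twist":[0,0,0],"fingers":0.6}]'
```

```text
clock: 15.58
tool_pos: [0.518, 0.2493, 0.02]
tool_rot: [[-0.644, 0.765, 0.001], [0.765, 0.644, 0.0], [-0.0, 0.0, -1.0]]
force: [-3.3, -1.1, 7.6]
gripper_width: 0.609
```

```bash
python3 -m pendant '[{"linear":[0,0,0.0005],"twist":[0,0,0],"fingers":0.35},{"linear":[0,0,0.0005],"twist":[0,0,0],"fingers":0.2},{"linear":[0,0,0.0005],"twist":[0,0,0],"fingers":0.1},{"linear":[0,0,0.0005],"twist":[0,0,0],"fingers":0},{"linear":[0,0,0.0005],"twist":[0,0,0],"fingers":0},{"linear":[0,0,0.0005],"twist":[0,0,0],"fingers":0}]'
python3 -m pendant '[{"linear":[0,0,0.02],"twist":[0,0,0],"fingers":0},{"linear":[0,0,0.05],"twist":[0,0,0],"fingers":0},{"linear":[0,0,0.09],"twist":[0,0,0],"fingers":0},{"linear":[0,0,0.12],"twist":[0,0,0],"fingers":0},{"linear":[0,0,0.128],"twist":[0,0,0],"fingers":0},{"linear":[0,0,0.128],"twist":[0,0,0],"fingers":0}]'
python3 - <<'E'
from plant import robot
from h import *
c=shoot(robot,"wrist","wrist10"); print(robot.get_state()["tool_pos"])
E
```

```text
clock: 16.08
tool_pos: [0.5179, 0.2493, 0.0196]
tool_rot: [[-0.643, 0.765, -0.0], [0.765, 0.643, -0.0], [0.0, -0.0, -1.0]]
force: [0.2, -0.2, -0.1]
gripper_width: 0.998
clock: 16.58
tool_pos: [0.5188, 0.2496, 0.1502]
tool_rot: [[-0.644, 0.765, 0.005], [0.765, 0.644, 0.001], [-0.002, 0.005, -1.0]]
force: [-0.5, 0.6, -0.0]
gripper_width: 1.002
[0.51797725 0.24932221 0.148029  ]
```

View pics/wrist10.png

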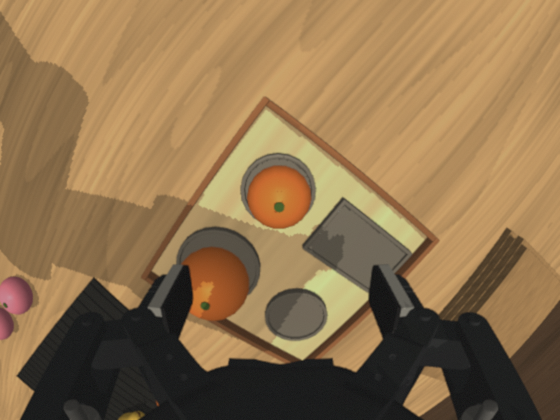

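Mandarin A is seated (279,197). On to mandarin B.

```bash
python3 -m pendant '[{"linear":[0.0767,-0.313,0],"twist":[0,0,0],"fingers":0},{"linear":[0.0767,-0.313,0],"twist":[0,0,0],"fingers":0},{"linear":[0.0767,-0.313,0],"twist":[0,0,0],"fingers":0},{"linear":[0.0767,-0.313,0],"twist":[0,0,0],"fingers":0},{"linear":[0.0767,-0.313,0],"twist":[0,0,0],"fingers":0},{"linear":[0.0767,-0.313,0],"twist":[0,0,0],"fingers":0},{"linear":[0.0767,-0.313,0],"twist":[0,0,0],"fingers":0},{"linear":[0.0767,-0.313,0],"twist":[0,0,0],"fingers":0}]'
python3 -m pendant '[{"linear":[0,0,0],"twist":[0,0,0],"fingers":0},{"linear":[0,0,0],"twist":[0,0,0],"fingers":0}]'
cat >> h.py <<'E'
def wproj(c,X):
    R,t=P(c);x=R@X+t;th=np.arctan2(np.hypot(x[0],x[1]),x[2]);r=c["fx"]*th/np.hypot(x[0],x[1]);return np.array([c["cx"]+r*x[0],c["cy"]+r*x[1]])
def wfind(c,z,ax,yaw=0,amin=800):
    m=cv2.morphologyEx(fmask(c),cv2.MORPH_OPEN,np.ones((3,3)));k,L,st,ce=cv2.connectedComponentsWithStats(m)
    for i in range(1,k):
        if st[i][4]>amin:
            h=cv2.convexHull(np.argwhere(L==i)[:,::-1].astype(np.int32)); mo=cv2.moments(h); ct=np.array([mo["m10"]/mo["m00"],mo["m01"]/mo["m00"]])
            f=least_squares(lambda p:ell_sil(c,np.array([*p,z]),ax,Rz(yaw),wproj)-ct,wonz(c,ct,z)[:2]).x
            print(st[i],ct.round(1),f.round(4))
E
python3 - <<'E'
from plant import robot
from h import *
c=shoot(robot,"wrist","wrist11"); c=robot.capture("wrist");print(robot.get_state()["tool_pos"])
wfind(c,.026,(.027,.027,.023))
E
```

```text
clock: 17.3
tool_pos: [0.5942, -0.0669, 0.1453]
tool_rot: [[-0.642, 0.767, -0.004], [0.767, 0.642, 0.001], [0.003, -0.002, -1.0]]
force: [0.7, 0.1, -0.0]
gripper_width: 1.0
clock: 17.47
tool_pos: [0.594, -0.065, 0.1453]
tool_rot: [[-0.641, 0.767, -0.004], [0.767, 0.641, 0.001], [0.003, -0.002, -1.0]]
force: [-0.3, 0.6, 0.8]
gripper_width: 1.0
[ 0.59389349 -0.06280559  0.1462514 ]
[ 250  167   63   63 3083] [281.2 198. ] [ 0.595  -0.0639]
[  78  178   63   49 1981] [107.5 202.3] [ 0.4721 -0.1718]
[  29  247   48   52 1493] [ 54.  270.6] [ 0.4522 -0.2947]
[ 184  248   34   75 1562] [199.8 283.4] [ 0.5902 -0.1809]
```

View pics/wrist11.png

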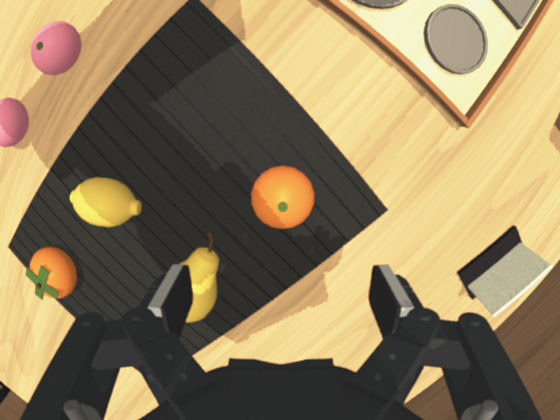

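```bash
python3 -m pendant '[{"linear":[0.0003,0,-0.03],"twist":[0,0,0],"fingers":0},{"linear":[0.0003,0,-0.065],"twist":[0,0,0],"fingers":0},{"linear":[0.0003,0,-0.1],"twist":[0,0,0],"fingers":0},{"linear":[0.0003,0,-0.122],"twist":[0,0,0],"fingers":0},{"linear":[0.0003,0,-0.133],"twist":[0,0,0],"fingers":0},{"linear":[0.0003,0,-0.137],"twist":[0,0,0],"fingers":0},{"linear":[0.0003,0,-0.137],"twist":[0,0,0],"fingers":0},{"linear":[0.0003,0,-0.137],"twist":[0,0,0],"fingers":0}]' 25
python3 -m pendant '[{"linear":[0,0,0],"twist":[0,0,0],"fingers":0.25},{"linear":[0,0,0],"twist":[0,0,0],"fingers":0.4},{"linear":[0,0,0],"twist":[0,0,0],"fingers":0.6},{"linear":[0,0,0],"twist":[0,0,0],"fingers":0.6},{"linear":[0,0,0],"twist":[0,0,0],"fingers":0.6},{"linear":[0,0,0],"twist":[0,0,0],"fingers":0.6},{"linear":[0,0,0],"twist":[0,0,0],"fingers":0.6},{"linear":[0,0,0],"twist":[0,0,0],"fingers":0.6}]' 25
python3 - <<'E'
from plant import robot
from h import *
c=shoot(robot,"wrist","wrist12"); print(robot.get_state()["tool_pos"])
E
```

```text
clock: 18.23
tool_pos: [0.5956, -0.0634, 0.0121]
tool_rot: [[-0.644, 0.765, 0.002], [0.765, 0.644, -0.001], [-0.002, 0.001, -1.0]]
force: [0.3, 1.0, 1.0]
gripper_width: 0.995
clock: 18.9
tool_pos: [0.5954, -0.0638, 0.0119]
tool_rot: [[-0.643, 0.766, 0.002], [0.766, 0.643, -0.0], [-0.002, 0.001, -1.0]]
force: [-0.7, 0.1, 5.3]
gripper_width: 0.61
[ 0.59538817 -0.06381728  0.01192776]
```

View pics/wrist12.png

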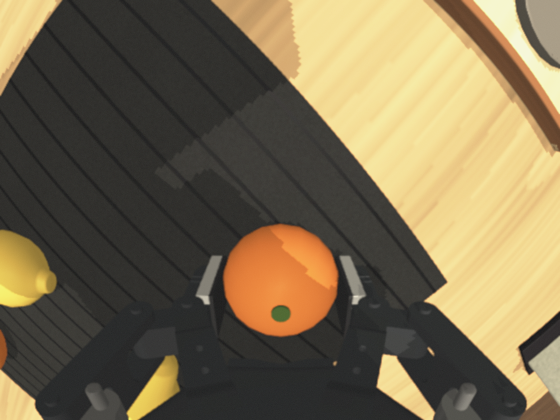

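```bash
python3 -m pendant '[{"linear":[0,0,0.015],"twist":[0,0,0],"fingers":0.6},{"linear":[0,0,0.045],"twist":[0,0,0],"fingers":0.6},{"linear":[0,0,0.075],"twist":[0,0,0],"fingers":0.6},{"linear":[0.001,0.008,0.09],"twist":[0,0,0],"fingers":0.6},{"linear":[0.004,0.033,0.1],"twist":[0,0,0],"fingers":0.6},{"linear":[0.0083,0.069,0.1],"twist":[0,0,0],"fingers":0.6},{"linear":[0.0126,0.105,0.1],"twist":[0,0,0],"fingers":0.6},{"linear":[0.017,0.141,0.1],"twist":[0,0,0],"fingers":0.6}]'
python3 -m pendant '[{"linear":[0.0043,0.035,0],"twist":[0,0,0],"fingers":0.6},{"linear":[0.0075,0.06,0],"twist":[0,0,0],"fingers":0.6},{"linear":[0.009,0.074,0],"twist":[0,0,0],"fingers":0.6},{"linear":[0.0092,0.0773,0],"twist":[0,0,0],"fingers":0.6},{"linear":[0.0092,0.0773,-0.02],"twist":[0,0,0],"fingers":0.6},{"linear":[0.0092,0.0773,-0.045],"twist":[0,0,0],"fingers":0.6},{"linear":[0.0092,0.0773,-0.06],"twist":[0,0,0],"fingers":0.6},{"linear":[0.0092,0.0773,-0.06],"twist":[0,0,0],"fingers":0.6}]'
python3 - <<'E'
from plant import robot
from h import *
c=shoot(robot,"wrist","wrist13"); print(robot.get_state()["tool_pos"]); c=robot.capture("wrist");print(robot.get_state()["tool_pos"])
E
```

```text
clock: 19.62
tool_pos: [0.6119, 0.0786, 0.1114]
tool_rot: [[-0.643, 0.766, 0.001], [0.766, 0.643, -0.0], [-0.001, 0.001, -1.0]]
force: [-0.2, -0.1, -0.6]
gripper_width: 0.609
clock: 20.28
tool_pos: [0.6195, 0.1528, 0.0475]
tool_rot: [[-0.642, 0.766, -0.006], [0.766, 0.642, -0.001], [0.004, -0.005, -1.0]]
force: [-0.2, -0.4, -1.1]
gripper_width: 0.615
[0.62049794 0.15306384 0.04960604]
[0.62137071 0.15335854 0.05110043]
```

View pics/wrist13.png

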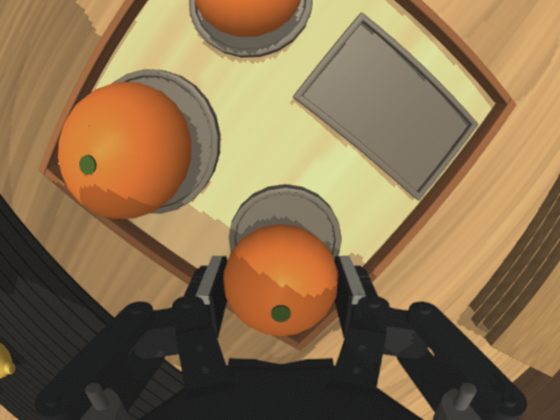

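```bash
python3 -m pendant '[{"linear":[0,0,-0.015],"twist":[0,0,0],"fingers":0.6},{"linear":[0,0,-0.015],"twist":[0,0,0],"fingers":0.6}]'
python3 - <<'E'
from plant import robot
from h import *
c=robot.capture("wrist"); print(robot.get_state()["tool_pos"])
im=c["pixels"][:,:,::-1].copy()
a=np.linspace(0,2*np.pi,200)
for (x,y,r,col) in ((.6216,.1545,.034,(255,0,0)),(.5223,.1496,.043,(0,255,0)),(.5176,.249,.034,(255,255,0))):
    p=np.array([wproj(c,np.array([x+r*np.cos(t),y+r*np.sin(t),.016])) for t in a]); cv2.polylines(im,[np.round(p).astype(np.int32)],True,col,1)
cv2.imwrite("pics/wrist14.png",im)
E
```

```text
clock: 20.55
tool_pos: [0.621, 0.1538, 0.0355]
tool_rot: [[-0.643, 0.766, -0.001], [0.766, 0.643, -0.0], [0.0, -0.001, -1.0]]
force: [0.1, -0.0, -2.1]
gripper_width: 0.608
[0.62113215 0.1539972  0.03623325]
```

View pics/wrist14.png

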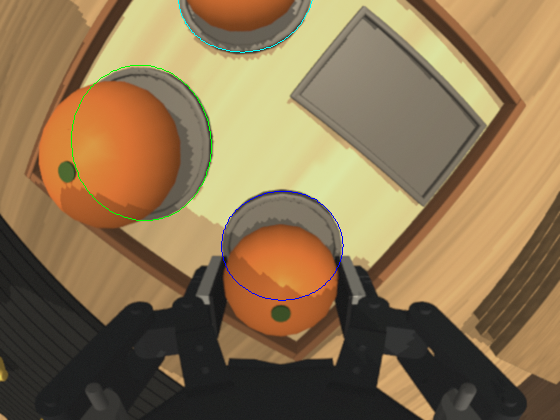

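The predicted rim overlay matches the seats. Lowering onto the small seat.

```bash
python3 -m pendant '[{"linear":[0.0006,0.0006,-0.005],"twist":[0,0,0],"fingers":0.6},{"linear":[0.0006,0.0006,-0.009],"twist":[0,0,0],"fingers":0.6},{"linear":[0.0006,0.0006,-0.012],"twist":[0,0,0],"fingers":0.6},{"linear":[0.0006,0.0006,-0.014],"twist":[0,0,0],"fingers":0.6},{"linear":[0.0006,0.0006,-0.015],"twist":[0,0,0],"fingers":0.6},{"linear":[0.0006,0.0006,-0.015],"twist":[0,0,0],"fingers":0.6},{"linear":[0.0006,0.0006,-0.015],"twist":[0,0,0],"fingers":0.6}]'
python3 -m pendant '[{"linear":[0,0,-0.0005],"twist":[0,0,0],"fingers":0.6},{"linear":[0,0,-0.0005],"twist":[0,0,0],"fingers":0.6},{"linear":[0,0,-0.0005],"twist":[0,0,0],"fingers":0.6}]'
```

```text
clock: 21.18
tool_pos: [0.6218, 0.1552, 0.021]
tool_rot: [[-0.644, 0.765, 0.0], [0.765, 0.644, 0.0], [-0.0, 0.0, -1.0]]
force: [-0.0, 0.3, 1.0]
gripper_width: 0.61
clock: 21.43
tool_pos: [0.6218, 0.1552, 0.021]
tool_rot: [[-0.644, 0.765, 0.0], [0.765, 0.644, -0.0], [-0.0, 0.0, -1.0]]
force: [-3.2, 0.0, 6.2]
gripper_width: 0.608
```

```bash
python3 -m pendant '[{"linear":[0,0,0.0005],"twist":[0,0,0],"fingers":0.35},{"linear":[0,0,0.0005],"twist":[0,0,0],"fingers":0.2},{"linear":[0,0,0.0005],"twist":[0,0,0],"fingers":0.1},{"linear":[0,0,0.0005],"twist":[0,0,0],"fingers":0},{"linear":[0,0,0.0005],"twist":[0,0,0],"fingers":0},{"linear":[0,0,0.0005],"twist":[0,0,0],"fingers":0}]'
python3 -m pendant '[{"linear":[0,0,0.02],"twist":[0,0,0],"fingers":0},{"linear":[0,0,0.05],"twist":[0,0,0],"fingers":0},{"linear":[0,0,0.09],"twist":[0,0,0],"fingers":0},{"linear":[0,0,0.12],"twist":[0,0,0],"fingers":0},{"linear":[0,0,0.128],"twist":[0,0,0],"fingers":0},{"linear":[0,0,0.128],"twist":[0,0,0],"fingers":0}]'
python3 - <<'E'
from plant import robot
from h import *
c=shoot(robot,"wrist","wrist15"); print(robot.get_state()["tool_pos"])
E
```

```text
clock: 21.93
tool_pos: [0.6217, 0.1552, 0.0207]
tool_rot: [[-0.643, 0.765, -0.0], [0.765, 0.643, 0.0], [0.0, -0.0, -1.0]]
force: [0.3, -0.0, 0.2]
gripper_width: 0.998
clock: 22.43
tool_pos: [0.6227, 0.1553, 0.1515]
tool_rot: [[-0.644, 0.765, 0.005], [0.765, 0.644, 0.0], [-0.003, 0.004, -1.0]]
force: [-0.2, -0.3, 0.1]
gripper_width: 1.003
[0.62179707 0.15519765 0.14909479]
```

View pics/wrist15.png

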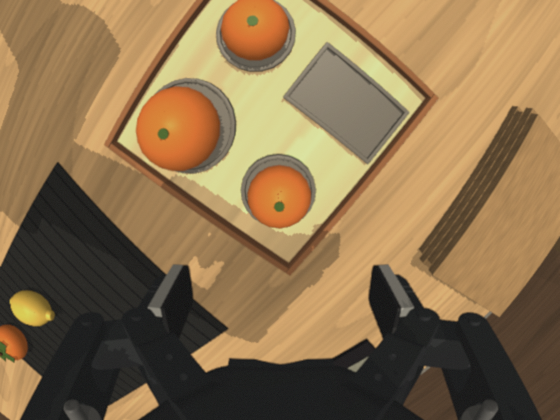

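Mandarin B is seated (279,195). Next the lemon: travel and turn -99° so the jaws lie across it.

```bash
python3 -m pendant '[{"linear":[-0.154,-0.329,0],"twist":[0,0,-1.728],"fingers":0},{"linear":[-0.154,-0.329,0],"twist":[0,0,-1.728],"fingers":0},{"linear":[-0.154,-0.329,0],"twist":[0,0,-1.728],"fingers":0},{"linear":[-0.154,-0.329,0],"twist":[0,0,-1.728],"fingers":0},{"linear":[-0.154,-0.329,0],"twist":[0,0,-1.728],"fingers":0},{"linear":[-0.154,-0.329,0],"twist":[0,0,-1.728],"fingers":0},{"linear":[-0.154,-0.329,0],"twist":[0,0,-1.728],"fingers":0},{"linear":[-0.154,-0.329,0],"twist":[0,0,-1.728],"fingers":0}]'
python3 - <<'E'
from plant import robot
s=robot.get_state(); R=s["tool_rot"]; import numpy as np
print(s["tool_pos"],np.degrees(np.arctan2(R[1,1],R[0,1])),s["qpos"].round(1))
E
```

```text
clock: 23.15
tool_pos: [0.4784, -0.1478, 0.1469]
tool_rot: [[0.302, 0.953, -0.003], [0.953, -0.302, 0.002], [0.001, -0.004, -1.0]]
force: [0.4, -0.6, 0.7]
gripper_width: 1.0
[ 0.47839644 -0.14776885  0.14685467] -17.594688587109204 [-30.7  21.8  89.8  -0.   68.7 -13.1]
```

```bash
python3 -m pendant '[{"linear":[-0.0105,-0.025,0],"twist":[0,0,-0.722],"fingers":0},{"linear":[-0.0105,-0.025,0],"twist":[0,0,-0.722],"fingers":0},{"linear":[-0.0105,-0.025,0],"twist":[0,0,-0.722],"fingers":0},{"linear":[-0.0105,-0.025,0],"twist":[0,0,-0.722],"fingers":0},{"linear":[-0.0105,-0.025,0],"twist":[0,0,-0.722],"fingers":0},{"linear":[-0.0105,-0.025,0],"twist":[0,0,-0.722],"fingers":0},{"linear":[-0.0105,-0.025,0],"twist":[0,0,-0.722],"fingers":0},{"linear":[-0.0105,-0.025,0],"twist":[0,0,-0.722],"fingers":0}]'
python3 - <<'E'
from plant import robot
from h import *
import pickle
robot.capture("wrist")
c=shoot(robot,"wrist","wrist16"); pickle.dump(c,open("pics/wrist16.pkl","wb"))
s=robot.get_state(); R=s["tool_rot"]
print(s["tool_pos"],np.degrees(np.arctan2(R[1,1],R[0,1])),s["qpos"].round(1))
wfind(c,.0265,(.036,.023,.0235),np.radians(31))
E
```

```text
clock: 23.82
tool_pos: [0.4693, -0.1713, 0.1474]
tool_rot: [[0.852, 0.523, -0.002], [0.523, -0.852, 0.002], [-0.001, -0.003, -1.0]]
force: [0.7, -0.2, 0.0]
gripper_width: 1.0
[ 0.46959867 -0.17147007  0.14790631] -58.45494789527371 [-33.7  21.6  89.9   0.   68.7  24.8]
[   0    0   52   25 1027] [22.2 10.5] [0.5039 0.1561]
[ 319   61   89   72 1200] [360.  100.3] [ 0.5742 -0.1837]
[ 256  155   53   88 2770] [282.3 199.5] [ 0.4683 -0.1747]
[ 351  249   62   57 1486] [380.1 275.2] [ 0.4525 -0.2963]
```

View pics/wrist16.png

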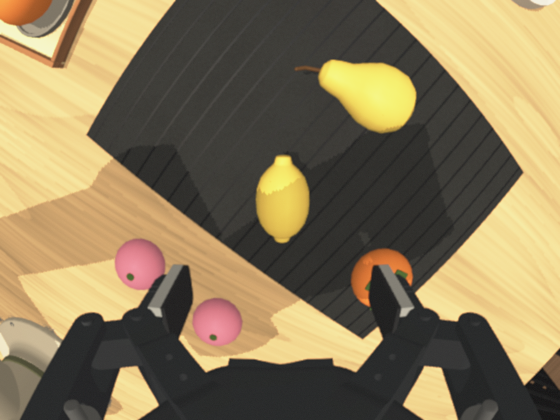

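```bash
python3 - <<'E'
from h import *
import pickle
c=pickle.load(open("pics/wrist16.pkl","rb"))
m=cv2.morphologyEx(fmask(c),cv2.MORPH_OPEN,np.ones((3,3)));k,L,st,ce=cv2.connectedComponentsWithStats(m)
M=L==L[199,282]
v,u=np.nonzero(M)
W=np.array([wonz(c,(x,y),.0265)[:2] for x,y in zip(u,v)]);w,V=np.linalg.eigh(np.cov(W.T));print(W.mean(0),np.degrees(np.arctan2(V[1,1],V[0,1])),np.sqrt(w))
hsv=cv2.cvtColor(c["pixels"],cv2.COLOR_RGB2HSV)
t=[(283,157),(282,242)]
a,b=[wonz(c,q,.0265) for q in t];print(a,b,(a+b)/2,np.degrees(np.arctan2(*(a-b)[1::-1])),np.linalg.norm(a-b))
E
```

```text
[ 0.46520541 -0.17730368] -153.7497386672063 [0.01187197 0.01718689]
[ 0.50043561 -0.15557445  0.0265    ] [ 0.4349536  -0.19504997  0.0265    ] [ 0.46769461 -0.17531221  0.0265    ] 31.083476411872663 0.07646051449899355
```

Lemon axis at 31°, nubs at (283,157) and (282,242). The jaws are across it. Shifting by (-1.5, -3) mm and descending.

```bash
python3 -m pendant '[{"linear":[-0.0015,-0.003,-0.03],"twist":[0,0,0],"fingers":0},{"linear":[-0.0015,-0.003,-0.065],"twist":[0,0,0],"fingers":0},{"linear":[-0.0015,-0.003,-0.1],"twist":[0,0,0],"fingers":0},{"linear":[-0.0015,-0.003,-0.122],"twist":[0,0,0],"fingers":0},{"linear":[-0.0015,-0.003,-0.133],"twist":[0,0,0],"fingers":0},{"linear":[-0.0015,-0.003,-0.136],"twist":[0,0,0],"fingers":0},{"linear":[-0.0015,-0.003,-0.136],"twist":[0,0,0],"fingers":0},{"linear":[-0.0015,-0.003,-0.136],"twist":[0,0,0],"fingers":0}]' 25
python3 - <<'E'
from plant import robot
from h import *
c=shoot(robot,"wrist","wrist17")
s=robot.get_state(); R=s["tool_rot"]
print(s["tool_pos"],np.degrees(np.arctan2(R[1,1],R[0,1])))
E
```

```text
clock: 24.58
tool_pos: [0.4687, -0.1749, 0.0133]
tool_rot: [[0.853, 0.522, 0.001], [0.522, -0.853, -0.001], [0.0, 0.001, -1.0]]
force: [-0.2, -0.1, 0.7]
gripper_width: 0.996
[ 0.46886613 -0.1749802   0.01361277] -58.57415863892215
```

View pics/wrist17.png

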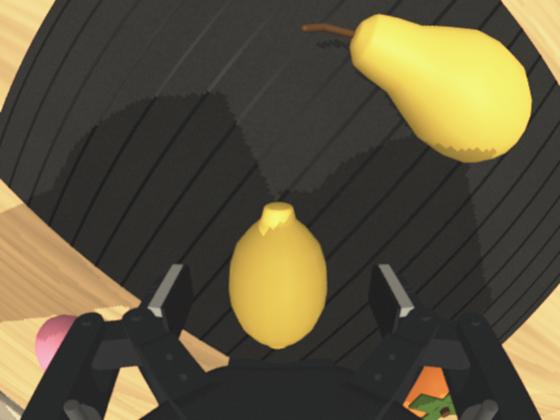

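Centred. Going 2.5 mm lower and gripping.

```bash
python3 -m pendant '[{"linear":[-0.0005,0,-0.0025],"twist":[0,0,0],"fingers":0.25},{"linear":[-0.0005,0,-0.0025],"twist":[0,0,0],"fingers":0.4},{"linear":[-0.0005,0,-0.0025],"twist":[0,0,0],"fingers":0.55},{"linear":[-0.0005,0,-0.0025],"twist":[0,0,0],"fingers":0.7},{"linear":[-0.0005,0,-0.0025],"twist":[0,0,0],"fingers":0.7},{"linear":[-0.0005,0,-0.0025],"twist":[0,0,0],"fingers":0.7},{"linear":[-0.0005,0,-0.0025],"twist":[0,0,0],"fingers":0.7},{"linear":[-0.0005,0,-0.0025],"twist":[0,0,0],"fingers":0.7}]' 25
python3 -m pendant '[{"linear":[0,0,0.01],"twist":[0,0,0],"fingers":0.7},{"linear":[0,0,0.025],"twist":[0,0,0],"fingers":0.7},{"linear":[0,0,0.05],"twist":[0,0,0],"fingers":0.7},{"linear":[0,0,0.08],"twist":[0,0,0],"fingers":0.7},{"linear":[0,0,0.11],"twist":[0,0,0],"fingers":0.7},{"linear":[0,0,0.13],"twist":[0,0,0],"fingers":0.7},{"linear":[0,0,0.13],"twist":[0,0,0],"fingers":0.7}]'
python3 - <<'E'
from plant import robot
from h import *
c=shoot(robot,"wrist","wrist18")
s=robot.get_state(); R=s["tool_rot"]
print(s["tool_pos"],np.degrees(np.arctan2(R[1,1],R[0,1])))
E
```

```text
clock: 25.3
tool_pos: [0.468, -0.1748, 0.0108]
tool_rot: [[0.854, 0.521, 0.001], [0.521, -0.854, -0.0], [0.0, 0.001, -1.0]]
force: [-0.7, 0.6, 5.9]
gripper_width: 0.519
clock: 25.88
tool_pos: [0.4693, -0.1755, 0.1441]
tool_rot: [[0.854, 0.521, 0.006], [0.521, -0.854, -0.004], [0.003, 0.007, -1.0]]
force: [0.3, -1.0, -0.7]
gripper_width: 0.522
[ 0.46847434 -0.17500624  0.14173005] -58.603006415026265
```

View pics/wrist18.png

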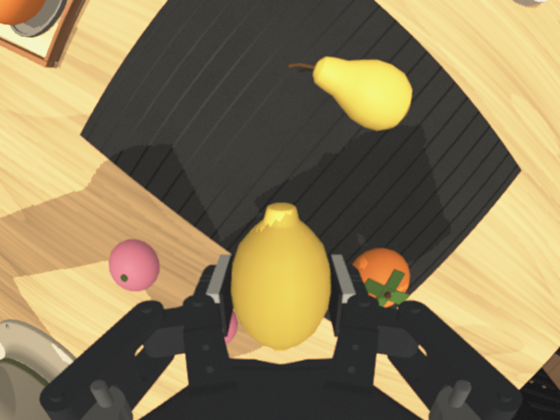

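```bash
python3 -m pendant '[{"linear":[0.004,0.011,0],"twist":[0,0,-0.03],"fingers":0.7},{"linear":[0.012,0.035,0],"twist":[0,0,-0.08],"fingers":0.7},{"linear":[0.024,0.069,0],"twist":[0,0,-0.14],"fingers":0.7},{"linear":[0.036,0.104,0],"twist":[0,0,-0.2],"fingers":0.7},{"linear":[0.048,0.138,0],"twist":[0,0,-0.27],"fingers":0.7},{"linear":[0.06,0.172,0],"twist":[0,0,-0.34],"fingers":0.7},{"linear":[0.072,0.207,0],"twist":[0,0,-0.41],"fingers":0.7},{"linear":[0.084,0.241,0],"twist":[0,0,-0.45],"fingers":0.7}]'
python3 -m pendant '[{"linear":[0.012,0.034,0],"twist":[0,0,-0.02],"fingers":0.7},{"linear":[0.024,0.069,0],"twist":[0,0,-0.04],"fingers":0.7},{"linear":[0.036,0.104,0],"twist":[0,0,-0.049],"fingers":0.7},{"linear":[0.047,0.135,0],"twist":[0,0,-0.049],"fingers":0.7},{"linear":[0.056,0.162,0],"twist":[0,0,-0.049],"fingers":0.7},{"linear":[0.062,0.18,0],"twist":[0,0,-0.049],"fingers":0.7},{"linear":[0.0652,0.1879,0],"twist":[0,0,-0.049],"fingers":0.7},{"linear":[0.0652,0.1879,0],"twist":[0,0,-0.049],"fingers":0.7}]'
python3 - <<'E'
from plant import robot
from h import *
robot.capture("wrist");c=robot.capture("wrist")
s=robot.get_state(); R=s["tool_rot"]
print(s["tool_pos"],np.degrees(np.arctan2(R[1,1],R[0,1])),s["gripper_width"],s["force"])
im=c["pixels"][:,:,::-1].copy()
q=[(.048,.031),(-.048,.031),(-.048,-.031),(.048,-.031)]
p=np.array([wproj(c,np.array([.6174,.254,.016])+Rz(np.radians(2.8))@np.array([*x,0])) for x in q]); cv2.polylines(im,[np.round(p).astype(np.int32)],True,(255,0,0),1)
cv2.imwrite("pics/wrist19.png",im)
E
```

```text
clock: 26.6
tool_pos: [0.5515, 0.0683, 0.1384]
tool_rot: [[0.996, 0.094, -0.003], [0.094, -0.996, 0.0], [-0.003, -0.001, -1.0]]
force: [0.4, -0.4, -1.6]
gripper_width: 0.522
clock: 27.27
tool_pos: [0.6167, 0.2554, 0.1381]
tool_rot: [[0.999, 0.051, -0.003], [0.051, -0.999, -0.0], [-0.003, 0.0, -1.0]]
force: [-1.1, -0.6, -1.3]
gripper_width: 0.52
[0.61669772 0.25326169 0.13911662] -87.22196572437859 0.52265701680662 [ 0.84735432 -0.56919614 -1.59857593]
```

View pics/wrist19.png

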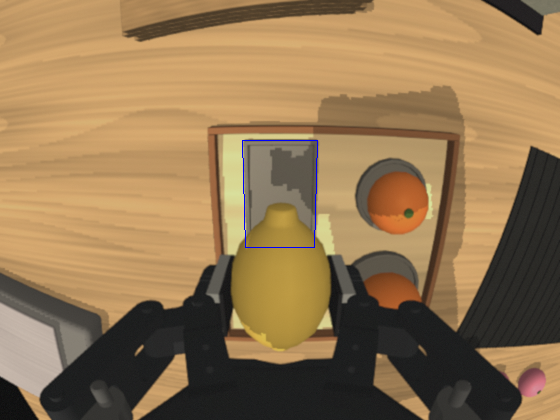

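```bash
python3 -m pendant '[{"linear":[0,0,-0.015],"twist":[0,0,0],"fingers":0.7},{"linear":[0,0,-0.04],"twist":[0,0,0],"fingers":0.7},{"linear":[0,0,-0.065],"twist":[0,0,0],"fingers":0.7},{"linear":[0,0,-0.085],"twist":[0,0,0],"fingers":0.7},{"linear":[0,0,-0.1],"twist":[0,0,0],"fingers":0.7},{"linear":[0,0,-0.105],"twist":[0,0,0],"fingers":0.7},{"linear":[0,0,-0.105],"twist":[0,0,0],"fingers":0.7},{"linear":[0,0,-0.105],"twist":[0,0,0],"fingers":0.7}]'
python3 - <<'E'
from plant import robot
from h import *
c=robot.capture("wrist")
s=robot.get_state(); R=s["tool_rot"]
print(s["tool_pos"],np.degrees(np.arctan2(R[1,1],R[0,1])),s["gripper_width"],s["force"])
im=c["pixels"][:,:,::-1].copy()
q=[(.048,.031),(-.048,.031),(-.048,-.031),(.048,-.031)]
p=np.array([wproj(c,np.array([.6174,.254,.016])+Rz(np.radians(2.8))@np.array([*x,0])) for x in q]); cv2.polylines(im,[np.round(p).astype(np.int32)],True,(255,0,0),1)
cv2.imwrite("pics/wrist20.png",im)
E
```

```text
clock: 28.03
tool_pos: [0.6175, 0.2534, 0.0361]
tool_rot: [[0.999, 0.048, 0.001], [0.048, -0.999, 0.0], [0.001, -0.0, -1.0]]
force: [-0.4, 0.2, -1.2]
gripper_width: 0.52
[0.61774705 0.2537274  0.03661534] -87.24431877953947 0.5226181884770125 [ 0.14259438 -0.43851614 -0.59911407]
```

View pics/wrist20.png

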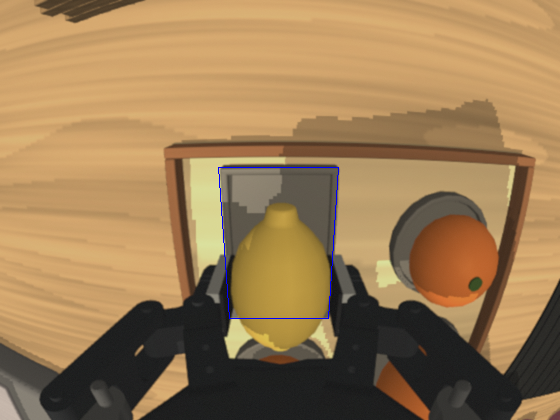

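```bash
python3 -m pendant '[{"linear":[0,0,-0.005],"twist":[0,0,0],"fingers":0.7},{"linear":[0,0,-0.009],"twist":[0,0,0],"fingers":0.7},{"linear":[0,0,-0.012],"twist":[0,0,0],"fingers":0.7},{"linear":[0,0,-0.0145],"twist":[0,0,0],"fingers":0.7},{"linear":[0,0,-0.0155],"twist":[0,0,0],"fingers":0.7},{"linear":[0,0,-0.016],"twist":[0,0,0],"fingers":0.7},{"linear":[0,0,-0.016],"twist":[0,0,0],"fingers":0.7}]'
python3 -m pendant '[{"linear":[0,0,-0.0005],"twist":[0,0,0],"fingers":0.7},{"linear":[0,0,-0.0007],"twist":[0,0,0],"fingers":0.7},{"linear":[0,0,-0.0007],"twist":[0,0,0],"fingers":0.7}]'
```

```text
clock: 28.67
tool_pos: [0.6171, 0.2542, 0.0199]
tool_rot: [[0.999, 0.049, 0.0], [0.049, -0.999, -0.0], [0.0, 0.0, -1.0]]
force: [-2.8, -0.2, 4.2]
gripper_width: 0.523
clock: 28.92
tool_pos: [0.6171, 0.2543, 0.0198]
tool_rot: [[0.999, 0.049, 0.001], [0.049, -0.999, -0.0], [0.001, 0.0, -1.0]]
force: [-5.7, -1.9, 8.7]
gripper_width: 0.523
```

Contact made. Releasing with a limited opening, then rising.

```bash
python3 -m pendant '[{"linear":[0,0,0.0005],"twist":[0,0,0],"fingers":0.45},{"linear":[0,0,0.0005],"twist":[0,0,0],"fingers":0.38},{"linear":[0,0,0.0005],"twist":[0,0,0],"fingers":0.25},{"linear":[0,0,0.0005],"twist":[0,0,0],"fingers":0.25},{"linear":[0,0,0.0005],"twist":[0,0,0],"fingers":0.25},{"linear":[0,0,0.0005],"twist":[0,0,0],"fingers":0.25}]'
python3 -m pendant '[{"linear":[0,0,0.015],"twist":[0,0,0],"fingers":0.25},{"linear":[0,0,0.04],"twist":[0,0,0],"fingers":0.25},{"linear":[0,0,0.08],"twist":[0,0,0],"fingers":0.25},{"linear":[0,0,0.12],"twist":[0,0,0],"fingers":0.25},{"linear":[-0.03,0,0.15],"twist":[0,0,0],"fingers":0.25},{"linear":[-0.05,-0.02,0.18],"twist":[0,0,0],"fingers":0.25},{"linear":[-0.05,-0.05,0.2],"twist":[0,0,0],"fingers":0.25},{"linear":[-0.05,-0.05,0.2],"twist":[0,0,0],"fingers":0.25}]'
python3 - <<'E'
from plant import robot
from h import *
robot.capture("wrist")
c=robot.capture("wrist"); im=c["pixels"][:,:,::-1].copy()
print(robot.get_state()["tool_pos"])
a=np.linspace(0,2*np.pi,100)
for (x,y,r) in ((.6218,.1545,.034),(.5223,.1496,.043),(.5176,.249,.034)):
    p=np.array([wproj(c,np.array([x+r*np.cos(t),y+r*np.sin(t),.016])) for t in a]); cv2.polylines(im,[np.round(p).astype(np.int32)],True,(255,0,0),1)
cv2.imwrite("pics/wrist21.png",im)
print("mand");wfind(c,.035,(.027,.027,.023))
print("or");wfind(c,.045,(.034,.034,.033))
print("lem");wfind(c,.0355,(.036,.023,.0235),np.radians(2.8))
m=fmask(c);k,L,st,ce=cv2.connectedComponentsWithStats(m)
c2=shoot(robot,"scene","scene21")
E
```

```text
clock: 29.42
tool_pos: [0.6171, 0.2542, 0.0189]
tool_rot: [[0.999, 0.049, -0.0], [0.049, -0.999, 0.0], [-0.0, -0.0, -1.0]]
force: [0.1, 0.1, -0.8]
gripper_width: 0.748
clock: 30.08
tool_pos: [0.5679, 0.2013, 0.2245]
tool_rot: [[0.999, 0.047, 0.009], [0.047, -0.999, -0.0], [0.009, 0.0, -1.0]]
force: [1.1, -0.5, 0.9]
gripper_width: 0.75
[0.56727919 0.2036328  0.21987321]
mand
[ 211   94   43   72 2211] [231.9 129.9] [0.6183 0.254 ]
[ 304  105   51   51 2010] [329.  130.3] [0.6225 0.1551]
[ 297  195   62   64 3033] [327.6 225.9] [0.5184 0.1477]
[ 212  198   48   47 1732] [235.5 221.4] [0.519  0.2491]
or
[ 211   94   43   72 2211] [231.9 129.9] [0.6192 0.2524]
[ 304  105   51   51 2010] [329.  130.3] [0.6233 0.1567]
[ 297  195   62   64 3033] [327.6 225.9] [0.5224 0.1495]
[ 212  198   48   47 1732] [235.5 221.4] [0.523  0.2478]
lem
[ 211   94   43   72 2211] [231.9 129.9] [0.6181 0.2538]
[ 304  105   51   51 2010] [329.  130.3] [0.6224 0.1553]
[ 297  195   62   64 3033] [327.6 225.9] [0.518  0.1479]
[ 212  198   48   47 1732] [235.5 221.4] [0.5186 0.249 ]
```

View pics/wrist21.png

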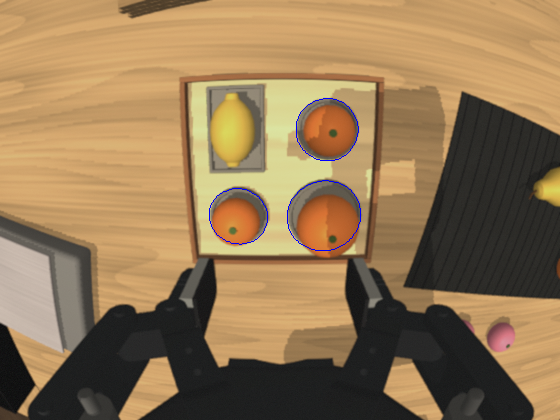

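View pics/scene21.png

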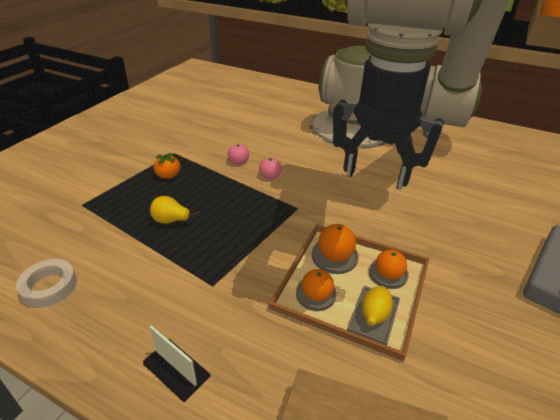

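All four fruits are in their seats. The persimmon (167,167), the pear (168,210) and the pink look-alikes are unmoved, and the gripper is clear. Handing in.

```bash
python3 -c "
from plant import robot
print(robot.close_job())"
```

```text
the job is handed in; nothing more can be done
None
```

The citrus tray is packed and handed in at about 30 s of the 96 s allowed. I placed the orange first, then the two mandarins, then the lemon, lowering each until the force reading showed contact (6–9 N) before releasing.

- **Centring:** the last wrist picture put every fruit within about 1.5 mm of the middle of its seat. The lemon lies along the long seat (tool yaw within about 0.1° of the seat).
- **Left alone:** the last scene picture shows the persimmon, the pear and the pink look-alikes where they were at the start, and the gripper clear above the tray.
- **Disagreement:** the scene camera placed the large seat up to about 6 mm from where the other two had it, and the small and long seats about 4–5 mm off. I went by the wrist camera, and its predicted seat rims matched the picture up close. No check failed.

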